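# Load the filter and cups into the laundry drying dock and start it

## Robot

A 6-joint arm with a two-finger parallel gripper is mounted at the origin on the work surface. World frame = base frame: x ahead of the robot, y to its left, z up, the work surface at z = 0. Lengths are in m, angles in rad, forces in N, time in s.
With the tool pointing down it reaches from about 0.275 to 0.775 m from the base axis. Payload 14.6 kg.
Tool frame: the origin (TCP) lies on the centre line of the jaws, within the pads' length; the fingertips stand 25 mm ahead of it and the grasp point (between the pads) lies 6 mm ahead of it; x points along the fingers, y is the direction in which the jaws open and shut, and the axes are right-handed (so a half turn about x gives the same grasp; the last joint's range is limited). The gripper opens to 85 mm and grips with 20 to 120 N. Pads are 22 mm wide; open, the fingers measure 114 mm over their backs; the gripper's body (76 mm by 85 mm) begins 54 mm behind the grasp point. The pads swing forward as they close: fully open they stand 13 mm farther back than shut.
Start: joints at [1.019, 0.263, -0.048, 1.259, 0, 1.415], TCP at [0.203, 0.484, 0.227] pointing down, gripper open.
Joint ranges: [-2.65, 2.65], [-0.89, 1.7], [-1.18, 1.37], [-2.13, 2.11], [-1.35, 1.29], [-3.14, 3.14]. Speed limits (rad/s): [1.89, 1.89, 2.57, 2.79, 3.14, 3.14].

## Interface

Orientations are given as a 3x3 rotation matrix whose columns are the frame's x, y, z axes.
In Python, from station import manip, eyes, job gives the robot as it stands.
- The arm moves only by the shell command python3 -m crank 'ROWS' [FORCE]. ROWS is JSON, a list of rows, each an object with "travel": the shift along the tool's x, y, z in m, a list of three; "rotation": the turn, a rotation vector about the tool's x, y, z in degrees, a list of three; "fingers": the finger opening in m, from 0 to 0.0854. In form: [{"travel": [x, y, z], "rotation": [ax, ay, az], "fingers": fingers}, ...]. A call has 1 to 12 rows; each row is the pose to reach, as a shift and turn from the pose measured when the call began, along the tool's axes at that moment; what a row does not reach only later rows make up. A row lasts 1/10 s, in which the tool goes at most 50 mm and 8.59 degrees, less where a joint would pass 70% of its speed; a pose out of reach is approached as far as the arm can. A call with a gripper value outside its range is refused whole. The fingers move at their own pace and stop on an object; FORCE is the grip in N (left out, the last holds). Time passes only in rows, so rows that repeat a pose let the fingers close. It gives the time, the measured TCP pose, the force and the opening at its end, in the units of the state.
- manip.get_state(): the state, without advancing time (a new reading comes with each control period).
- eyes.capture(name): name is "side" or "top"; returns a dict with "frame" (480x640x3 uint8, red, green, blue), "range_z" (480x640 float32, m along the optical axis (not along the pixel's ray), 0 where there is no reading), "intrinsics" (3x3 intrinsics, pixels), "R" (3x3) and "t" (3): a world point X has camera coordinates R X + t. Camera axes: x right, y down, z forward; pixel columns grow to the right and rows downward; lengths in m; the calibration is good to about 2 mm. A picture is of the moment at which its call begins.
- job.sign_off(): hands the job in, once; it reports no verdict.
The state is a dict: "t": time; "q": joint angles; "qvel": joint speeds; "joint_efforts": joint torques, N m; "tcp_pos": TCP position; "tcp_rot": TCP orientation; "contact_force": force on the tool from outside, world axes, zero at the start; "ft_torque": the same for the moment, N m; "width": finger opening in m.
Only numpy, scipy, OpenCV 4.12 (cv2) and the standard library are available. Lean on these libraries where they do the work, as an engineer would, in place of code of your own. Each camera call takes 0.05 s, during which the arm holds its last target. There are 200 camera calls.

## Task

Load the laundry drying station: stack the washed lint-filter parts squarely in the dock's pocket, first the filter body, then the spacer, then the top disc with its knob up, each lying flat and fully home, and hang every dosing cup mouth-down on a slanted draining peg, one to a peg and pushed fully on, before or after the stacking as you like. When all of that is in place, press the dock's green start button fully down and let it spring back up. Leave the other things on the cart where they are.

Things in the scene. Friction and masses are not known exactly. Their poses are not given: they have to be found in the camera images.
- dock: White drying dock, fixed: a deck 115 x 235 x 20 mm high, origin under its centre, x across it, y along it; turned up to 0.25 rad. Carries the pocket and the start button.
- pocket (a point): Centre of the floor (level with the deck) of the dock's pocket, 60 x 60 mm inside, z up, x and y along its sides. Four blue L-shaped corner posts, straight to 50 mm above this point, flaring outward to 62 mm, 5 mm thick (flare ends 42 mm from the centre); each covers 10 mm of a side at its corner, leaving a 40 mm gap in the middle of each side for fingers.
- fbody_c (a point): The filter body, a loose light-grey square open-topped shell with dark side slots, 56 x 56 mm, 32 mm tall, walls 6 mm, 70 to 120 g. Goes in the pocket first. Point at its centre, 16 mm above its underside; z up, x and y square to its sides. Any of the four quarter turns will do.
- spacer_c (a point): Spacer: loose flat orange square frame, 56 x 56 mm, 12 mm thick, bars 10 mm wide with an open middle, 40 to 65 g. Lies on the filter body. Point at its centre, 6 mm above its underside; z up, x and y square to its sides. Any quarter turn will do.
- disc_c (a point): Top disc: loose green disc 55 mm across and 8 mm thick, with an upright white knob 20 mm across and 26 mm tall on its centre (34 mm tall in all), 50 to 80 g. Lies on the spacer, knob up. Point on its axis 17 mm above its underside; z up.
- cup1_c (a point): Dosing cup (pink plastic), loose, standing mouth-down at the start: 66 mm tall, 54 mm across the mouth (below), 50 mm across the closed end (above), wall 3 mm, closed end 4 mm thick, 35 to 60 g. Point on its axis at half height (33 mm from the mouth); z runs from mouth to closed end. Two or three of the cups are present; None if absent.
- cup2_c (a point): Dosing cup (yellow plastic), loose, standing mouth-down at the start: 66 mm tall, 54 mm across the mouth (below), 50 mm across the closed end (above), wall 3 mm, closed end 4 mm thick, 35 to 60 g. Point on its axis at half height (33 mm from the mouth); z runs from mouth to closed end. Two or three of the cups are present; None if absent.
- cup3_c (a point): Dosing cup (sky-blue plastic), loose, standing mouth-down at the start: 66 mm tall, 54 mm across the mouth (below), 50 mm across the closed end (above), wall 3 mm, closed end 4 mm thick, 35 to 60 g. Point on its axis at half height (33 mm from the mouth); z runs from mouth to closed end. Two or three of the cups are present; None if absent.
- peg1_tip (a point): Tip of draining peg 1: centre of the end face of a blue rod 26 mm across, 85 mm long from deck to tip, bevelled at the end, leaning 25 degrees from upright towards the robot's side. z points out along the peg, y along the rack. A cup pushed home rests with its closed end on the tip: its centre then lies about 29 mm below the tip along the peg. Play is 9 mm all round, so it sags a little.
- peg2_tip (a point): Tip of draining peg 2: centre of the end face of a blue rod 26 mm across, 85 mm long from deck to tip, bevelled at the end, leaning 25 degrees from upright towards the robot's side. z points out along the peg, y along the rack. A cup pushed home rests with its closed end on the tip: its centre then lies about 29 mm below the tip along the peg. Play is 9 mm all round, so it sags a little.
- peg3_tip (a point): Tip of draining peg 3: centre of the end face of a blue rod 26 mm across, 85 mm long from deck to tip, bevelled at the end, leaning 25 degrees from upright towards the robot's side. z points out along the peg, y along the rack. A cup pushed home rests with its closed end on the tip: its centre then lies about 29 mm below the tip along the peg. Play is 9 mm all round, so it sags a little.
- rack: White draining rack, fixed: a deck 100 x 330 mm, 14 mm high, origin under its centre, y along it, with three pegs 110 mm apart along it. A hung cup's mouth stays clear of the deck.
- start (a joint): Travel of the dock's spring start button, m: 0 up, 0.008 fully down (about 4 N). It springs back by itself.
- start_top (a point): Centre of the top face of the round green start button, 30 mm across, in a grey housing on the deck of the dock, beside the pocket; pressed straight down.
- clothespeg1: Pink clothespeg lying on the cart, 72 x 11 x 11 mm, origin under its centre. Bystander.
- clothespeg2: Mint clothespeg, same size. Bystander.
- clothespeg3: Sky-blue clothespeg, same size. Bystander.
- clip: Chrome spring clip lying flat, 45 x 35 x 12 mm with wire arms to 62 mm from its origin. Bystander.
- brush: Black plastic stain brush, 160 x 45 x 38 mm, origin under its centre. Bystander (as are the fixed detergent bucket and softener bottle beyond the work, at the far corners, about 0.2 m tall).
There are look-alikes about, which are no part of the job. Leave any turquoise look-alike of the part that bears cup1_c alone.

How it is judged:
By the outcome, as a careful person would: the job done as asked, in the order asked, and still so for the second after the job is handed in, with the robot touching nothing.
Of cup1, cup2, cup3 only 2 to 3 are there at a start; the rules pass over those that are not, and their reading is None.
At some moment in a run one of fbody, spacer, disc may be knocked a few centimetres aside while the robot is not near it.
It also fails if it takes over 208 s, if anything falls off the work surface, if the arm or the gripper's body presses on something with over 40 N, if the wrist force passes 120 N, or if a joint passes its speed limit or range.

## Working session

There is one attempt and no reset: what is moved stays moved. The work goes in short steps, Python scripts to look and compute and a shell command to move; the robot and the scene stay as the last step left them, time stands still between calls to the robot, and variables do not carry over. Pictures are saved under pics/ and viewed, about 12 in all and at most 16, crops included, and the job is handed in when it is done.

```bash
ls; mkdir -p pics
cat > h.py <<'E'
import numpy as np, cv2
from station import manip, eyes, job
def cap(n,save=None):
    c=eyes.capture(n)
    np.savez('/tmp/%s.npz'%n,**c)
    if save: cv2.imwrite('pics/'+save,c['frame'][:,:,::-1])
    return c
def cloud(c):
    K=c['intrinsics'];z=c['range_z'];v,u=np.mgrid[:480,:640]
    P=np.stack([(u-K[0,2])/K[0,0]*z,(v-K[1,2])/K[1,1]*z,z],-1)
    return (P-c['t'])@c['R']
def ray(c,u,v,h):
    K=c['intrinsics'];d=c['R'].T@np.array([(u-K[0,2])/K[0,0],(v-K[1,2])/K[1,1],1]);o=-c['R'].T@c['t']
    return o+d*(h-o[2])/d[2]
E
python3 - <<'E'
from h import *
for n in('top','side'):
    c=cap(n,n+'1.png'); print(n,c['intrinsics'].tolist(),(-c['R'].T@c['t']).round(3),c['R'].round(3).tolist(),(c['range_z']>0).mean())
s=manip.get_state(); print(s)
E
```

```text
pics
top [[476.84659891059545, 0.0, 322.54405888536246], [0.0, 476.84659891059545, 233.27489509460176], [0.0, 0.0, 1.0]] [ 0.387 -0.013  1.422] [[0.006, -1.0, -0.002], [-0.998, -0.006, -0.064], [0.064, 0.002, -0.998]] 0.9962858072916667
side [[610.2889151096101, 0.0, 313.49900966280876], [0.0, 610.2889151096101, 241.1602671633429], [0.0, 0.0, 1.0]] [-0.032 -1.02   0.965] [[0.884, -0.467, -0.021], [-0.298, -0.528, -0.795], [0.36, 0.709, -0.606]] 0.9960026041666666
{'t': 0.1, 'q': array([ 1.01867984e+00,  2.63509578e-01, -4.88659252e-02,  1.25939969e+00,
       -1.78072014e-05,  1.41548938e+00]), 'qvel': array([-0.00064696,  0.00037232,  0.00244635, -0.00128001,  0.00082947,
       -0.00201483]), 'joint_efforts': array([ 3.39016158e-03, -6.38578820e+01,  3.85063040e+01,  1.01411852e-02,
       -1.56010083e-04, -1.36876145e-05]), 'tcp_pos': array([0.20278307, 0.48398914, 0.22675808]), 'tcp_rot': array([[-4.98244806e-04,  3.86477512e-01,  9.22298696e-01],
       [-8.42762736e-04,  9.22298321e-01, -3.86477810e-01],
       [-9.99999521e-01, -9.69839534e-04, -1.33821503e-04]]), 'contact_force': array([ 0.57480228,  0.07781797, -0.67011224]), 'ft_torque': array([-0.00602158, -0.02018647,  0.00906359]), 'width': 0.08535621817828698}
```

View pics/top1.png

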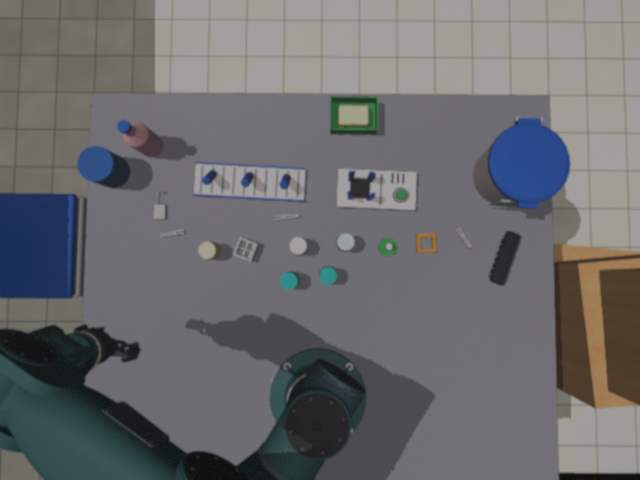

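View pics/side1.png

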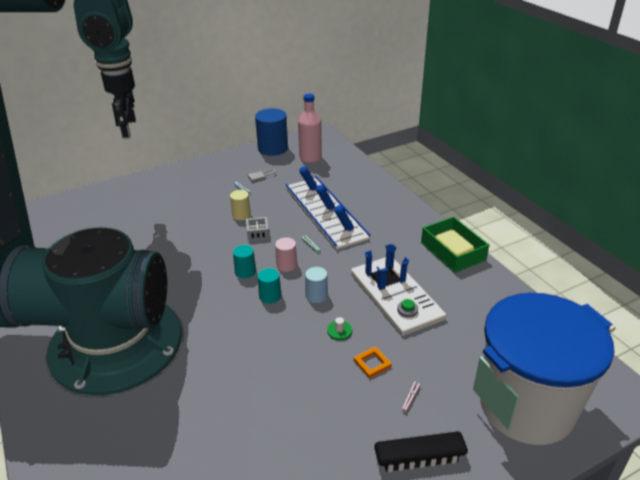

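Both views show yellow cup (208,250), filter body (246,249), pink (298,246), blue (346,242), disc (388,246), spacer (426,243), turquoise look-alikes (290,281) and (328,275), rack pegs (209,177), (247,180), (286,182), dock (376,190). All three cups are present.

```bash
cat > m.py <<'E'
from h import *
L=lambda n:dict(np.load('/tmp/%s.npz'%n))
def box(c,P,ctr,r,zlo,zhi,col=None):
    m=(abs(P[...,0]-ctr[0])<r)&(abs(P[...,1]-ctr[1])<r)&(P[...,2]>zlo)&(P[...,2]<zhi)
    if col is not None:
        hsv=cv2.cvtColor(c['frame'],cv2.COLOR_RGB2HSV); m&=cv2.inRange(hsv,np.array(col[0]),np.array(col[1]))>0
    return m
def rect(P,m):
    p=P[m][:,:2]; r=cv2.minAreaRect((p*1000).astype(np.float32)); z=P[m][:,2]
    return np.array(r[0]).round(1),np.array(r[1]).round(1),round(r[2],1),'mean',(p.mean(0)*1000).round(1),'z',np.percentile(z,[5,50,95]).round(4),'n',len(p)
E
python3 - <<'E'
from m import *
g={'yel':(208,250,.06),'body':(246,249,.03),'pink':(298,246,.06),'blue':(346,242,.06),'disc':(388,246,.005),'spacer':(426,243,.012),'tq1':(290,281,.06),'tq2':(328,275,.06),'dock':(376,190,.02),'start':(401,195,.03),'pocket':(360,187,.05)}
c=L('top');P=cloud(c)
zs=dict(yel=(.058,.075),body=(.025,.04),pink=(.058,.075),blue=(.058,.075),disc=(.004,.05),spacer=(.006,.02),tq1=(.058,.075),tq2=(.058,.075),dock=(.012,.1),start=(.028,.05),pocket=(.055,.07))
for k,(u,v,h) in g.items():
    w=ray(c,u,v,h); m=box(c,P,w,.16 if k=='dock' else .025 if k=='start' else .04,*zs[k]); print(k,w.round(3),*rect(P,m))
for u,v in((209,177),(247,180),(286,182)):
    w=ray(c,u,v,.09); m=box(c,P,w,.05,.068,.11); print('peg',*rect(P,m),P[m][:,2].max())
w=ray(c,250,182,.01);m=box(c,P,w,.25,.008,.02)&(P[...,1]>w[1]-.19)&(abs(P[...,0]-w[0])<.1);print('rack',*rect(P,m))
E
```

```text
yel [0.424 0.317 0.06 ] [423.9 319.7] [45.6 50.6] 0.4 mean [423.5 319.5] z [0.0611 0.066  0.0715] n 247
body [0.428 0.214 0.03 ] [428.2 216.8] [56.9 55.8] 68.8 mean [427.9 216.7] z [0.0265 0.0312 0.0364] n 173
pink [0.437 0.06  0.06 ] [438.3  61.6] [48.5 48.4] 45.3 mean [438.   60.8] z [0.0616 0.0658 0.0704] n 242
blue [ 0.449 -0.077  0.06 ] [449.9 -74.3] [48.3 46.8] 44.7 mean [450.  -74.2] z [0.0612 0.0661 0.0704] n 240
disc [ 0.441 -0.204  0.005] [ 442.4 -205.1] [74.3 74.3] 0.4 mean [ 439.7 -202. ] z [0.0045 0.0082 0.034 ] n 282
spacer [ 0.45  -0.315  0.012] [ 450.3 -315.3] [75.3 71.2] 3.8 mean [ 450.2 -315.2] z [0.007  0.0113 0.0155] n 228
tq1 [0.337 0.082 0.06 ] [337.6  86.1] [45.4 48.8] 1.1 mean [337.6  85.7] z [0.0613 0.0659 0.0703] n 241
tq2 [ 0.355 -0.026  0.06 ] [353.8 -24.3] [48.1 48. ] 45.9 mean [353.8 -24.6] z [0.0616 0.0662 0.0702] n 246
dock [ 0.606 -0.167  0.02 ] [ 557.9 -187.7] [278.2 223.7] 90.0 mean [ 598.6 -164.1] z [0.0149 0.0206 0.0683] n 3225
start [ 0.59  -0.239  0.03 ] [ 590.3 -237. ] [43.1 44. ] 19.4 mean [ 589.9 -235.7] z [0.0294 0.0357 0.0465] n 176
pocket [ 0.61  -0.117  0.05 ] [ 610.6 -117.7] [69.1 67.1] 87.2 mean [ 624.9 -123.6] z [0.0552 0.0627 0.0695] n 25
peg [625.6 320. ] [31.6 23.8] 3.0 mean [623.8 318.4] z [0.0721 0.089  0.0962] n 86 0.0980297496596415
peg [619.2 209.9] [24.4 30.8] 73.1 mean [617.9 209.3] z [0.074  0.0889 0.0948] n 81 0.09858028372427313
peg [615.5 100.1] [22.6 32.1] 89.6 mean [612.4 100.1] z [0.073  0.089  0.0965] n 80 0.09838553029200148
rack [624.9 243.7] [427.7 188.1] 89.8 mean [628.5 207.5] z [0.0097 0.0144 0.0189] n 3106
```

Run:
```python
from m import *
a=L('top')['frame'][150:290,180:450];b=L('side')['frame'][140:380,220:480]
a=cv2.resize(a,None,fx=2.9,fy=2.9,interpolation=3)
cv2.imwrite('pics/crop1.png',a[:,:,::-1])
```

```text
(no output)
```

View pics/crop1.png

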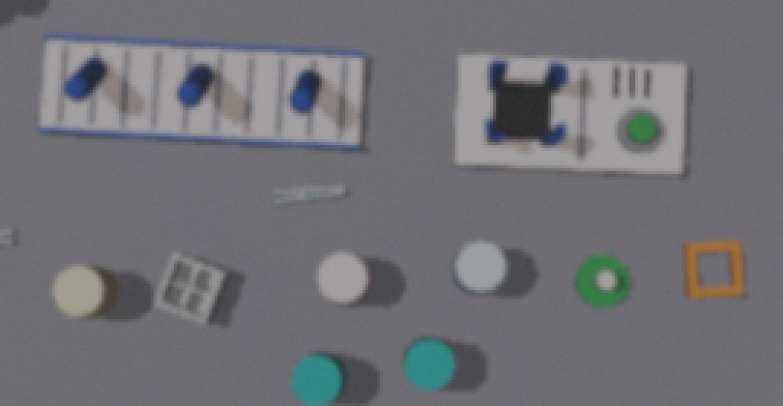

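```bash
cat >> m.py <<'E'
from scipy.spatial.transform import Rotation as Rn
def tgt(p,psi=0,tilt=0):
    """print travel/rotation to TCP pose; p in mm, angles deg"""
    s=manip.get_state();a,t=np.radians([psi,tilt])
    z=np.array([np.cos(t)*np.cos(a),np.cos(t)*np.sin(a),np.sin(t)]);y=np.array([-np.sin(a),np.cos(a),0]);x=np.cross(y,z)
    R=np.stack([x,y,z],1);R0=s['tcp_rot']
    print('travel',(R0.T@(np.array(p)/1000-s['tcp_pos'])).round(4).tolist(),'rot',np.degrees(Rn.from_matrix(R0.T@R).as_rotvec()).round(1).tolist())
def st():
    s=manip.get_state();print('t',round(s['t'],2),'p',(s['tcp_pos']*1000).round(1),'F',s['contact_force'].round(1),'w',round(s['width']*1000,1),'q',s['q'].round(2))
    return s
def blob(c,pix,h,col,r=30):
    """minAreaRect of a colour mask near pix, its contour rays cast on plane z=h"""
    hsv=cv2.cvtColor(c['frame'],cv2.COLOR_RGB2HSV);m=cv2.inRange(hsv,np.array(col[0]),np.array(col[1]))
    k=np.zeros_like(m);cv2.rectangle(k,(pix[0]-r,pix[1]-r),(pix[0]+r,pix[1]+r),255,-1);m&=k
    cs=max(cv2.findContours(m,cv2.RETR_EXTERNAL,cv2.CHAIN_APPROX_NONE)[0],key=cv2.contourArea)
    q=np.array([ray(c,u,v,h)[:2]*1000 for u,v in cs[:,0]],np.float32);r=cv2.minAreaRect(q);mu=cv2.moments(cs)
    return np.array(r[0]).round(1),np.array(r[1]).round(1),round(r[2],1),'cen',(ray(c,mu['m10']/mu['m00'],mu['m01']/mu['m00'],h)[:2]*1000).round(1)
E
python3 - <<'E'
from m import *
c=L('top');P=cloud(c);f=c['frame']
hsv=cv2.cvtColor(f,cv2.COLOR_RGB2HSV)
for n,(u,v) in dict(disc=(383,246),knob=(389,247),spacer=(419,243),body=(256,246),dock=(400,178),blue=(348,204),table=(400,300),btn=(402,194),rack=(260,170),floor=(358,188)).items(): print(n,hsv[v,u])
G=((40,90,50),(80,255,255));O=((5,120,80),(25,255,255))
print('disc',blob(c,(388,246),.008,G,15));print('btn',blob(c,(401,195),.04,G,12))
print('spacer',blob(c,(426,243),.012,O,20))
B=((105,120,40),(130,255,255));W=((0,0,130),(180,60,255))
print('dock',blob(c,(376,190),.02,W,50))
p=[]
m=cv2.inRange(hsv,np.array(B[0]),np.array(B[1]))
for (u0,v0) in((352,175),(372,175),(350,196),(372,196)):
    k=np.zeros_like(m);k[v0-10:v0+11,u0-10:u0+11]=255
    q=P[(m&k)>0];q=q[q[:,2]>.05];print('post',(q.mean(0)*1000).round(1),len(q));p.append(q.mean(0))
print('postmean',np.mean(p,0))
for (u,v) in((209,177),(247,180),(286,182)):
    w=ray(c,u,v,.09);mm=box(c,P,w,.05,.03,.11,B);q=P[mm]*1000
    vv,uu=np.nonzero(mm);nr=vv.max();print('peg near edge',ray(c,uu[vv==nr].mean(),nr+.5,.0855)*1000, 'top pts',q[q[:,2]>84].mean(0).round(1),len(q))
    A=q-q.mean(0);print(' axis',np.linalg.svd(A)[2][0].round(3),q.mean(0).round(1))
s=L('side');Ps=cloud(s);ms=cv2.inRange(cv2.cvtColor(s['frame'],cv2.COLOR_RGB2HSV),np.array(B[0]),np.array(B[1]))>0
for i,w in enumerate(((.624,.319),(.618,.209),(.613,.1))):
    q=Ps[ms&(np.hypot(Ps[...,0]-w[0]-.01,Ps[...,1]-w[1])<.05)&(Ps[...,2]>.03)]*1000
    print('side peg',len(q),'top pts',q[q[:,2]>80].mean(0).round(1),np.linalg.svd(q-q.mean(0))[2][0].round(3),q.mean(0).round(1))
E
```

```text
disc [ 66 136 122]
knob [165   3 162]
spacer [ 16 162 151]
body [150   2 118]
dock [165   6 160]
blue [165   3 161]
table [132  11 116]
btn [ 67 143 123]
rack [165   3 162]
floor [135  11  47]
disc (array([ 439.3, -202.2]), array([50.1, 50.5]), 45.1, 'cen', array([ 439.1, -201.8]))
btn (array([ 591.6, -237.6]), array([23.3, 23.6]), 89.8, 'cen', array([ 591.7, -237.5]))
spacer (array([ 450.2, -314.2]), array([53.3, 56.1]), 0.4, 'cen', array([ 451.4, -314.9]))
dock (array([ 610.3, -166.4]), array([235.3, 115.2]), 87.7, 'cen', array([ 609.8, -167.5]))
post [643.  -88.4  77. ] 13
post [ 640.  -150.    75.7] 19
post [580.4 -87.1  78.3] 13
post [ 577.9 -145.7   78.5] 15
postmean [ 0.6103091  -0.11779453  0.07737017]
peg near edge [611.31750748 321.0007522   85.5       ] top pts [622.1 318.5  91.9] 55
 axis [-0.566  0.082  0.821] [626.6 317.8  85.1]
peg near edge [606.28876694 210.56761511  85.5       ] top pts [617.4 209.1  90.8] 61
 axis [-0.597  0.075  0.799] [623.  208.6  83.3]
peg near edge [601.26443038 100.23119099  85.5       ] top pts [611.7 100.   91.9] 62
 axis [-0.579  0.062  0.813] [618.   99.3  83.2]
side peg 155 top pts [618.8 311.6  87.3] [ 0.428 -0.098 -0.899] [627.7 308.4  66.2]
side peg 169 top pts [613.4 202.6  87.5] [ 0.417 -0.109 -0.902] [622.3 199.   66.4]
side peg 180 top pts [608.   92.4  87.7] [ 0.417 -0.127 -0.9  ] [615.9  88.5  68. ]
```

Run:
```python
from m import *
c=L('top')
print('floor',blob(c,(360,187),.02,((0,0,0),(180,80,90)),16))
hsv=cv2.cvtColor(c['frame'],cv2.COLOR_RGB2HSV)
print(hsv[170:206,360,2].tolist(),hsv[188,342:380,2].tolist())
print(ray(c,360,178,.02),ray(c,360,197,.02),ray(c,350,188,.02),ray(c,370,188,.02))
# body
f=cv2.cvtColor(c['frame'],cv2.COLOR_RGB2GRAY);print(f[235:264,232:262:2])
```

```text
floor (array([ 615.4, -118.1]), array([68.4, 64.9]), 83.1, 'cen', array([ 614.4, -119.1]))
[152, 160, 163, 162, 161, 160, 152, 129, 95, 61, 47, 44, 47, 48, 44, 48, 48, 47, 46, 48, 49, 47, 50, 47, 48, 46, 51, 66, 103, 128, 139, 139, 149, 158, 161, 162] [161, 161, 162, 162, 162, 162, 159, 139, 95, 56, 48, 49, 47, 49, 49, 47, 47, 47, 46, 47, 49, 46, 47, 46, 48, 45, 52, 86, 128, 154, 161, 162, 161, 160, 161, 161, 161, 153]
[ 0.64158991 -0.11943542  0.02      ] [ 0.58482023 -0.11951647  0.02      ] [ 0.61149298 -0.08985075  0.02      ] [ 0.61185644 -0.14910298  0.02      ]
[[113 110 111 112 114 113 112 111 111 112 111 113 111 111 111]
 [111 111 113 113 121 113 110 113 111 111 110 110 112 111 110]
 [112 112 111 116 133 120 108 109 109 110 113 111 111 112 112]
 [113 111 111 120 139 127 116 111 103 104 111 111 111 111 110]
 [111 112 111 124 134 128 132 120 100  94 107 109 111 112 112]
 [111 111 110 129 120 110 134 132 121 103 102 102 106 112 113]
 [111 112 111 133 103  95 117 135 140 124 113  98  95 107 111]
 [113 112 116 137  96  90 103 129 141 129 130 114  93  98 103]
 [113 111 120 135  89
[... 602 characters left out ...]
4  76]
 [ 93 139 110  94  98 131 126  93 105 140 146  90  71  76  78]
 [ 95 137 128 110 101 129 112  94 113 144 138  83  72  75  81]
 [ 98 129 136 128 114 122 103  96 122 146 129  72  75  77  86]
 [100 119 130 131 132 127 108  98 128 144 118  64  76  74  94]
 [106 112 116 123 134 135 127 108 124 141 107  65  75  76 102]
 [109 111 112 114 119 129 136 126 123 135  94  70  75  76 104]
 [110 110 112 111 113 118 130 132 134 134  82  72  78  78 104]
 [111 111 111 110 113 111 116 124 135 129  78  78  75  79 106]
 [112 112 111 111 111 111 110 113 121 120  88  90  82  88 107]
 [110 111 111 111 110 110 111 111 114 114 104 106  95  95 111]
 [111 111 111 110 111 112 111 112 110 108 110 110 105 107 112]]
```

Run:
```python
from m import *
for y,n in((319.5,'yel'),): tgt((424,320,150),0); tgt((424,320,54),0)
```

```text
travel [0.0768, -0.0657, 0.2674] rot [-22.7, -0.0, 0.1]
travel [0.1728, -0.0656, 0.2674] rot [-22.7, -0.0, 0.1]
```

```bash
python3 -m crank '[{"travel":[0.08,-0.0655,0.2674],"rotation":[-22.7,0,0],"fingers":0.068},{"travel":[0.08,-0.0655,0.2674],"rotation":[-22.7,0,0],"fingers":0.068},{"travel":[0.08,-0.0655,0.2674],"rotation":[-22.7,0,0],"fingers":0.068},{"travel":[0.08,-0.0655,0.2674],"rotation":[-22.7,0,0],"fingers":0.068},{"travel":[0.08,-0.0655,0.2674],"rotation":[-22.7,0,0],"fingers":0.068},{"travel":[0.08,-0.0655,0.2674],"rotation":[-22.7,0,0],"fingers":0.068},{"travel":[0.08,-0.0655,0.2674],"rotation":[-22.7,0,0],"fingers":0.068},{"travel":[0.08,-0.0655,0.2674],"rotation":[-22.7,0,0],"fingers":0.068},{"travel":[0.08,-0.0655,0.2674],"rotation":[-22.7,0,0],"fingers":0.068},{"travel":[0.08,-0.0655,0.2674],"rotation":[-22.7,0,0],"fingers":0.068}]' 40
python3 - <<'E'
from m import *
st();c=cap('top');P=cloud(c);print(*rect(P,box(c,P,(.424,.32),.04,.058,.075)))
tgt((424,320,52),0)
E
```

```text
t: 1.1
tcp_pos: [0.4233, 0.3209, 0.1471]
tcp_rot: [[-0.0, -0.001, 1.0], [-0.001, 1.0, 0.001], [-1.0, -0.001, -0.0]]
contact_force: [-0.5, -0.1, 0.4]
width: 0.068
t 1.1 p [423.3 320.9 147.1] F [-0.5 -0.1  0.4] w 68.0 q [ 0.5   0.31 -0.2   1.06 -0.    0.49]
[422.3 323. ] [47.1 38.9] 17.0 mean [414.  317.5] z [0.0612 0.066  0.0704] n 61
travel [0.0952, -0.0009, 0.0006] rot [0.1, -0.0, 0.0]
```

```bash
python3 -m crank '[{"travel":[0.05,-0.001,0],"rotation":[0,0,0],"fingers":0.068},{"travel":[0.08,-0.001,0],"rotation":[0,0,0],"fingers":0.068},{"travel":[0.095,-0.001,0],"rotation":[0,0,0],"fingers":0.068},{"travel":[0.095,-0.001,0],"rotation":[0,0,0],"fingers":0.068},{"travel":[0.095,-0.001,0],"rotation":[0,0,0],"fingers":0.035},{"travel":[0.095,-0.001,0],"rotation":[0,0,0],"fingers":0.035},{"travel":[0.095,-0.001,0],"rotation":[0,0,0],"fingers":0.035},{"travel":[0.095,-0.001,0],"rotation":[0,0,0],"fingers":0.035},{"travel":[0.095,-0.001,0],"rotation":[0,0,0],"fingers":0.035}]' 35
python3 - <<'E'
from m import *
st()
tgt((424,320,170),0)
a=np.radians(-2.6);z=np.array([-np.sin(np.radians(25))*np.cos(a),-np.sin(np.radians(25))*np.sin(a),np.cos(np.radians(25))])
for i,t in enumerate(((622,319.5,91),(617,209.5,91),(612,100,91))): print(i+1,'pre',(t+z*75).round(1),'home',(t+z*-10).round(1))
E
```

```text
t: 2.05
tcp_pos: [0.4241, 0.3204, 0.0535]
tcp_rot: [[0.002, -0.001, 1.0], [0.001, 1.0, 0.001], [-1.0, 0.001, 0.002]]
contact_force: [-1.3, -0.5, 9.3]
width: 0.0481
t 2.05 p [424.1 320.4  53.5] F [-1.3 -0.5  9.3] w 48.1 q [ 0.49  0.39 -0.36  0.82 -0.    0.49]
travel [-0.1165, -0.0003, 0.0002] rot [0.1, 0.1, -0.0]
1 pre [590.3 320.9 159. ] home [626.2 319.3  81.9]
2 pre [585.3 210.9 159. ] home [621.2 209.3  81.9]
3 pre [580.3 101.4 159. ] home [616.2  99.8  81.9]
```

```bash
python3 -m crank '[{"travel":[-0.05,0,0],"rotation":[0,0,0],"fingers":0.035},{"travel":[-0.1,0,0],"rotation":[0,0,0],"fingers":0.035},{"travel":[-0.13,0,0],"rotation":[0,0,0],"fingers":0.035},{"travel":[-0.13,0,0],"rotation":[0,0,0],"fingers":0.035},{"travel":[-0.13,0,0],"rotation":[0,0,0],"fingers":0.035}]'
python3 - <<'E'
from m import *
st()
tgt((588,321,166),-2.6,25)
E
```

```text
t: 2.55
tcp_pos: [0.424, 0.3205, 0.184]
tcp_rot: [[0.003, -0.001, 1.0], [0.002, 1.0, 0.001], [-1.0, 0.002, 0.003]]
contact_force: [-0.1, 0.2, -0.7]
width: 0.0481
t 2.55 p [424.  320.5 184. ] F [-0.1  0.2 -0.7] w 48.1 q [ 0.49  0.29 -0.13  1.15 -0.    0.49]
travel [0.0186, 0.0003, 0.1639] rot [2.6, -24.8, -0.7]
```

```bash
python3 -m crank '[{"travel":[0,0,0.04],"rotation":[0,-6,0],"fingers":0.035},{"travel":[0,0,0.08],"rotation":[0.8,-12,0],"fingers":0.035},{"travel":[0,0,0.12],"rotation":[1.5,-18,-0.5],"fingers":0.035},{"travel":[0.012,0.0003,0.155],"rotation":[2.6,-24.8,-0.7],"fingers":0.035},{"travel":[0.0186,0.0003,0.1639],"rotation":[2.6,-24.8,-0.7],"fingers":0.035},{"travel":[0.0186,0.0003,0.1639],"rotation":[2.6,-24.8,-0.7],"fingers":0.035},{"travel":[0.0186,0.0003,0.1639],"rotation":[2.6,-24.8,-0.7],"fingers":0.035}]'
python3 - <<'E'
from m import *
st();tgt((588,321,166),-2.6,25)
c=cap('side');f=c['frame'][120:300,200:420]
cv2.imwrite('pics/s2.png',cv2.resize(f,None,fx=3.3,fy=3.3,interpolation=3)[:,:,::-1])
E
```

```text
t: 3.25
tcp_pos: [0.587, 0.3208, 0.1654]
tcp_rot: [[0.418, 0.045, 0.907], [-0.02, 0.999, -0.04], [-0.908, -0.001, 0.419]]
contact_force: [1.2, -0.3, -1.0]
width: 0.0482
t 3.25 p [587.  320.8 165.4] F [ 1.2 -0.3 -1. ] w 48.2 q [ 0.47  0.3  -0.27  0.62 -0.21  0.47]
travel [-0.0001, 0.0002, 0.0011] rot [0.0, -0.2, 0.1]
```

View pics/s2.png

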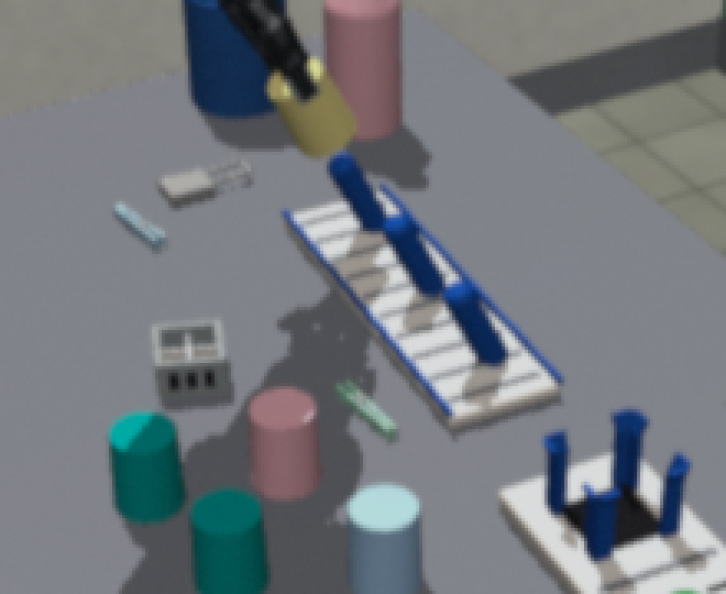

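Side view: yellow cup at (315,115), tilted like peg 1 and in line with its tip (340,160). Sliding on.

```bash
python3 -m crank '[{"travel":[0.02,0,0.001],"rotation":[0,0,0],"fingers":0.035},{"travel":[0.04,0,0.001],"rotation":[0,0,0],"fingers":0.035},{"travel":[0.06,0,0.001],"rotation":[0,0,0],"fingers":0.035},{"travel":[0.075,0,0.001],"rotation":[0,0,0],"fingers":0.035},{"travel":[0.084,0,0.001],"rotation":[0,0,0],"fingers":0.035},{"travel":[0.088,0,0.001],"rotation":[0,0,0],"fingers":0.035},{"travel":[0.088,0,0.001],"rotation":[0,0,0],"fingers":0.035}]'; python3 -m crank '[{"travel":[0.002,0,0],"rotation":[0,0,0],"fingers":0.035},{"travel":[0.003,0,0],"rotation":[0,0,0],"fingers":0.035},{"travel":[0.004,0,0],"rotation":[0,0,0],"fingers":0.035}]'
```

```text
t: 4.0
tcp_pos: [0.6252, 0.3193, 0.0867]
tcp_rot: [[0.419, 0.045, 0.907], [-0.02, 0.999, -0.041], [-0.908, -0.001, 0.42]]
contact_force: [-0.1, 0.2, -0.5]
width: 0.0479
t: 4.3
tcp_pos: [0.6267, 0.3196, 0.0846]
tcp_rot: [[0.42, 0.044, 0.906], [-0.019, 0.999, -0.04], [-0.907, -0.0, 0.421]]
contact_force: [-17.9, -2.4, 23.5]
width: 0.048
```

```bash
python3 -m crank '[{"travel":[-0.001,0,0],"rotation":[0,0,0],"fingers":0.07},{"travel":[-0.001,0,0],"rotation":[0,0,0],"fingers":0.07},{"travel":[-0.001,0,0],"rotation":[0,0,0],"fingers":0.07},{"travel":[-0.001,0,0],"rotation":[0,0,0],"fingers":0.07},{"travel":[-0.04,0,0],"rotation":[0,0,0],"fingers":0.07},{"travel":[-0.09,0,0],"rotation":[0,0,0],"fingers":0.07},{"travel":[-0.12,0,0],"rotation":[0,0,0],"fingers":0.07},{"travel":[-0.12,0,0],"rotation":[0,0,0],"fingers":0.07}]'
python3 - <<'E'
from m import *
st();tgt((438,61.3,160),0)
c=cap('top');P=cloud(c);print('yel',*rect(P,box(c,P,(.612,.32),.045,.06,.14)))
print('pink',*rect(P,box(c,P,(.438,.061),.04,.058,.075)))
print('body',*rect(P,box(c,P,(.428,.217),.045,.025,.04)))
E
```

```text
t: 5.1
tcp_pos: [0.5767, 0.3228, 0.1982]
tcp_rot: [[0.425, 0.044, 0.904], [-0.016, 0.999, -0.041], [-0.905, 0.003, 0.426]]
contact_force: [-0.1, 0.1, -0.5]
width: 0.07
t 5.1 p [576.7 322.8 198.2] F [-0.1  0.1 -0.5] w 70.0 q [ 0.48  0.26 -0.23  0.69 -0.21  0.48]
travel [-0.0203, -0.2675, -0.131] rot [-2.5, 25.2, 0.4]
yel [623.6 318.4] [47.7 55.2] 38.2 mean [623.3 316.8] z [0.0691 0.0967 0.1031] n 309
pink [438.2  60.7] [48.5 48.4] 27.1 mean [438.  61.] z [0.0612 0.0655 0.0701] n 244
body [428.1 216.5] [56.6 56. ] 69.6 mean [428.  216.4] z [0.0256 0.0314 0.0365] n 180
```

```bash
python3 -m crank '[{"travel":[-0.0203,-0.2675,-0.131],"rotation":[-2.5,25.2,0.4],"fingers":0.072},{"travel":[-0.0203,-0.2675,-0.131],"rotation":[-2.5,25.2,0.4],"fingers":0.072},{"travel":[-0.0203,-0.2675,-0.131],"rotation":[-2.5,25.2,0.4],"fingers":0.072},{"travel":[-0.0203,-0.2675,-0.131],"rotation":[-2.5,25.2,0.4],"fingers":0.072},{"travel":[-0.0203,-0.2675,-0.131],"rotation":[-2.5,25.2,0.4],"fingers":0.072},{"travel":[-0.0203,-0.2675,-0.131],"rotation":[-2.5,25.2,0.4],"fingers":0.072},{"travel":[-0.0203,-0.2675,-0.131],"rotation":[-2.5,25.2,0.4],"fingers":0.072},{"travel":[-0.0203,-0.2675,-0.131],"rotation":[-2.5,25.2,0.4],"fingers":0.072},{"travel":[-0.0203,-0.2675,-0.131],"rotation":[-2.5,25.2,0.4],"fingers":0.072}]'
python3 - <<'E'
from m import *
st();tgt((438.5,61,52),0)
E
```

```text
t: 6.05
tcp_pos: [0.4382, 0.0612, 0.1576]
tcp_rot: [[-0.003, 0.0, 1.0], [-0.001, 1.0, -0.0], [-1.0, -0.001, -0.003]]
contact_force: [0.2, 1.0, -0.6]
width: 0.0717
t 6.05 p [438.2  61.2 157.6] F [ 0.2  1.  -0.6] w 71.7 q [-0.05  0.16 -0.38  1.03 -0.   -0.05]
travel [0.1056, -0.0001, 0.0006] rot [-0.0, -0.2, 0.0]
```

```bash
python3 -m crank '[{"travel":[0.05,0,0],"rotation":[0,0,0],"fingers":0.072},{"travel":[0.085,0,0],"rotation":[0,0,0],"fingers":0.072},{"travel":[0.105,0,0],"rotation":[0,0,0],"fingers":0.072},{"travel":[0.105,0,0],"rotation":[0,0,0],"fingers":0.072},{"travel":[0.105,0,0],"rotation":[0,0,0],"fingers":0.035},{"travel":[0.105,0,0],"rotation":[0,0,0],"fingers":0.035},{"travel":[0.105,0,0],"rotation":[0,0,0],"fingers":0.035},{"travel":[0.105,0,0],"rotation":[0,0,0],"fingers":0.035},{"travel":[0.06,0,0],"rotation":[0,0,0],"fingers":0.035},{"travel":[0.01,0,0],"rotation":[0,0,0],"fingers":0.035},{"travel":[-0.025,0,0],"rotation":[0,0,0],"fingers":0.035},{"travel":[-0.025,0,0],"rotation":[0,0,0],"fingers":0.035}]' 35
python3 - <<'E'
from m import *
st();tgt((584,211,165),-2.6,25)
E
```

```text
t: 7.25
tcp_pos: [0.4405, 0.0612, 0.1874]
tcp_rot: [[0.005, -0.0, 1.0], [-0.001, 1.0, 0.0], [-1.0, -0.001, 0.005]]
contact_force: [0.8, -0.2, -1.1]
width: 0.0482
t 7.25 p [440.5  61.2 187.4] F [ 0.8 -0.2 -1.1] w 48.2 q [-0.05  0.14 -0.32  1.1  -0.   -0.05]
travel [0.0229, 0.1498, 0.1434] rot [2.6, -24.7, -0.5]
```

```bash
python3 -m crank '[{"travel":[0,0.037,0.036],"rotation":[0.6,-6,0],"fingers":0.035},{"travel":[0,0.075,0.072],"rotation":[1.2,-12,-0.2],"fingers":0.035},{"travel":[0,0.11,0.105],"rotation":[2,-18,-0.4],"fingers":0.035},{"travel":[0.01,0.14,0.135],"rotation":[2.6,-24.7,-0.5],"fingers":0.035},{"travel":[0.0229,0.1498,0.1434],"rotation":[2.6,-24.7,-0.5],"fingers":0.035},{"travel":[0.0229,0.1498,0.1434],"rotation":[2.6,-24.7,-0.5],"fingers":0.035},{"travel":[0.0229,0.1498,0.1434],"rotation":[2.6,-24.7,-0.5],"fingers":0.035},{"travel":[0.0229,0.1498,0.1434],"rotation":[2.6,-24.7,-0.5],"fingers":0.035}]'
python3 - <<'E'
from m import *
st();tgt((584,211,165),-2.6,25);tgt((621,209.3,84),-2.6,25)
E
```

```text
t: 8.05
tcp_pos: [0.584, 0.2099, 0.1656]
tcp_rot: [[0.422, 0.047, 0.906], [-0.02, 0.999, -0.042], [-0.907, 0.0, 0.422]]
contact_force: [0.1, -0.2, -0.1]
width: 0.0483
t 8.05 p [584.  209.9 165.6] F [ 0.1 -0.2 -0.1] w 48.3 q [ 0.28  0.2  -0.42  0.53 -0.13  0.3 ]
travel [0.0005, 0.0011, -0.0003] rot [-0.1, -0.0, 0.0]
travel [0.0896, 0.0011, -0.001] rot [-0.1, -0.0, 0.0]
```

```bash
python3 -m crank '[{"travel":[0.02,0.001,0],"rotation":[0,0,0],"fingers":0.035},{"travel":[0.04,0.001,0],"rotation":[0,0,0],"fingers":0.035},{"travel":[0.06,0.001,-0.001],"rotation":[0,0,0],"fingers":0.035},{"travel":[0.075,0.001,-0.001],"rotation":[0,0,0],"fingers":0.035},{"travel":[0.084,0.001,-0.001],"rotation":[0,0,0],"fingers":0.035},{"travel":[0.088,0.001,-0.001],"rotation":[0,0,0],"fingers":0.035},{"travel":[0.088,0.001,-0.001],"rotation":[0,0,0],"fingers":0.035}]'; python3 -m crank '[{"travel":[0.001,0,0],"rotation":[0,0,0],"fingers":0.035},{"travel":[0.002,0,0],"rotation":[0,0,0],"fingers":0.035},{"travel":[0.003,0,0],"rotation":[0,0,0],"fingers":0.035}]'
```

```text
t: 8.75
tcp_pos: [0.6204, 0.2088, 0.0857]
tcp_rot: [[0.422, 0.047, 0.906], [-0.02, 0.999, -0.043], [-0.907, 0.0, 0.422]]
contact_force: [-0.4, -1.0, -0.1]
width: 0.0479
t: 9.05
tcp_pos: [0.6217, 0.2088, 0.0847]
tcp_rot: [[0.423, 0.047, 0.905], [-0.02, 0.999, -0.043], [-0.906, 0.0, 0.424]]
contact_force: [-23.4, -4.2, 33.0]
width: 0.048
```

```bash
python3 -m crank '[{"travel":[-0.002,0,0],"rotation":[0,0,0],"fingers":0.07},{"travel":[-0.002,0,0],"rotation":[0,0,0],"fingers":0.07},{"travel":[-0.002,0,0],"rotation":[0,0,0],"fingers":0.07},{"travel":[-0.002,0,0],"rotation":[0,0,0],"fingers":0.07},{"travel":[-0.04,0,0],"rotation":[0,0,0],"fingers":0.07},{"travel":[-0.09,0,0],"rotation":[0,0,0],"fingers":0.07},{"travel":[-0.12,0,0],"rotation":[0,0,0],"fingers":0.07},{"travel":[-0.12,0,0],"rotation":[0,0,0],"fingers":0.07}]'
python3 - <<'E'
from m import *
st();tgt((450,-74.3,160),0)
c=cap('top');P=cloud(c);print('pink',*rect(P,box(c,P,(.612,.21),.045,.06,.14)))
print('blue',*rect(P,box(c,P,(.45,-.075),.04,.058,.075)))
E
```

```text
t: 9.85
tcp_pos: [0.5714, 0.2119, 0.1979]
tcp_rot: [[0.428, 0.047, 0.902], [-0.018, 0.999, -0.043], [-0.903, 0.002, 0.429]]
contact_force: [0.2, 0.1, -1.0]
width: 0.0698
t 9.85 p [571.4 211.9 197.9] F [ 0.2  0.1 -1. ] w 69.8 q [ 0.29  0.16 -0.39  0.61 -0.14  0.31]
travel [-0.0126, -0.2916, -0.1135] rot [-2.7, 25.4, 0.5]
pink [619.  208.6] [48.4 54.6] 47.0 mean [617.  208.1] z [0.0739 0.0965 0.1041] n 288
blue [449.9 -74.3] [48.2 46.6] 45.5 mean [449.9 -74.2] z [0.0615 0.0657 0.07  ] n 241
```

```bash
python3 -m crank '[{"travel":[-0.0126,-0.2916,-0.1135],"rotation":[-2.7,25.4,0.5],"fingers":0.072},{"travel":[-0.0126,-0.2916,-0.1135],"rotation":[-2.7,25.4,0.5],"fingers":0.072},{"travel":[-0.0126,-0.2916,-0.1135],"rotation":[-2.7,25.4,0.5],"fingers":0.072},{"travel":[-0.0126,-0.2916,-0.1135],"rotation":[-2.7,25.4,0.5],"fingers":0.072},{"travel":[-0.0126,-0.2916,-0.1135],"rotation":[-2.7,25.4,0.5],"fingers":0.072},{"travel":[-0.0126,-0.2916,-0.1135],"rotation":[-2.7,25.4,0.5],"fingers":0.072},{"travel":[-0.0126,-0.2916,-0.1135],"rotation":[-2.7,25.4,0.5],"fingers":0.072},{"travel":[-0.0126,-0.2916,-0.1135],"rotation":[-2.7,25.4,0.5],"fingers":0.072},{"travel":[-0.0126,-0.2916,-0.1135],"rotation":[-2.7,25.4,0.5],"fingers":0.072}]'
python3 - <<'E'
from m import *
st();tgt((450.5,-74.3,52),0)
E
```

```text
t: 10.8
tcp_pos: [0.4501, -0.0742, 0.1575]
tcp_rot: [[-0.003, -0.0, 1.0], [0.0, 1.0, 0.0], [-1.0, 0.0, -0.003]]
contact_force: [0.6, 1.2, 0.8]
width: 0.072
t 10.8 p [450.1 -74.2 157.5] F [0.6 1.2 0.8] w 72.0 q [-0.34  0.18 -0.35  1.04 -0.   -0.34]
travel [0.1055, -0.0001, 0.0008] rot [0.0, -0.2, -0.0]
```

```bash
python3 -m crank '[{"travel":[0.05,0,0],"rotation":[0,0,0],"fingers":0.072},{"travel":[0.085,0,0],"rotation":[0,0,0],"fingers":0.072},{"travel":[0.105,0,0],"rotation":[0,0,0],"fingers":0.072},{"travel":[0.105,0,0],"rotation":[0,0,0],"fingers":0.072},{"travel":[0.105,0,0],"rotation":[0,0,0],"fingers":0.035},{"travel":[0.105,0,0],"rotation":[0,0,0],"fingers":0.035},{"travel":[0.105,0,0],"rotation":[0,0,0],"fingers":0.035},{"travel":[0.105,0,0],"rotation":[0,0,0],"fingers":0.035},{"travel":[0.06,0,0],"rotation":[0,0,0],"fingers":0.035},{"travel":[0.01,0,0],"rotation":[0,0,0],"fingers":0.035},{"travel":[-0.03,0,0],"rotation":[0,0,0],"fingers":0.035},{"travel":[-0.03,0,0],"rotation":[0,0,0],"fingers":0.035}]' 35
python3 - <<'E'
from m import *
st();tgt((579,101.5,165),-2.6,25)
E
```

```text
t: 12.0
tcp_pos: [0.4525, -0.0749, 0.193]
tcp_rot: [[0.005, -0.0, 1.0], [-0.003, 1.0, 0.0], [-1.0, -0.003, 0.005]]
contact_force: [1.0, 0.3, -1.1]
width: 0.048
t 12.0 p [452.5 -74.9 193. ] F [ 1.   0.3 -1.1] w 48.0 q [-0.34  0.16 -0.28  1.12 -0.   -0.34]
travel [0.0281, 0.1764, 0.1264] rot [2.6, -24.7, -0.4]
```

```bash
python3 -m crank '[{"travel":[0,0.037,0.026],"rotation":[0.6,-6,0],"fingers":0.035},{"travel":[0,0.075,0.052],"rotation":[1.2,-12,-0.2],"fingers":0.035},{"travel":[0,0.115,0.08],"rotation":[2,-18,-0.4],"fingers":0.035},{"travel":[0.01,0.15,0.11],"rotation":[2.6,-24.7,-0.4],"fingers":0.035},{"travel":[0.0281,0.1764,0.1264],"rotation":[2.6,-24.7,-0.4],"fingers":0.035},{"travel":[0.0281,0.1764,0.1264],"rotation":[2.6,-24.7,-0.4],"fingers":0.035},{"travel":[0.0281,0.1764,0.1264],"rotation":[2.6,-24.7,-0.4],"fingers":0.035},{"travel":[0.0281,0.1764,0.1264],"rotation":[2.6,-24.7,-0.4],"fingers":0.035}]'
python3 - <<'E'
from m import *
st();tgt((579,101.5,165),-2.6,25);tgt((616,99.8,84),-2.6,25)
E
```

```text
t: 12.8
tcp_pos: [0.579, 0.1008, 0.1656]
tcp_rot: [[0.422, 0.046, 0.905], [-0.019, 0.999, -0.041], [-0.906, 0.0, 0.423]]
contact_force: [0.3, -0.9, -0.5]
width: 0.0482
t 12.8 p [579.  100.8 165.6] F [ 0.3 -0.9 -0.5] w 48.2 q [ 0.05  0.13 -0.51  0.49 -0.04  0.09]
travel [0.0005, 0.0007, -0.0003] rot [-0.0, 0.0, 0.0]
travel [0.0896, 0.0007, -0.001] rot [-0.0, 0.0, 0.0]
```

```bash
python3 -m crank '[{"travel":[0.02,0.001,0],"rotation":[0,0,0],"fingers":0.035},{"travel":[0.04,0.001,0],"rotation":[0,0,0],"fingers":0.035},{"travel":[0.06,0.001,-0.001],"rotation":[0,0,0],"fingers":0.035},{"travel":[0.075,0.001,-0.001],"rotation":[0,0,0],"fingers":0.035},{"travel":[0.084,0.001,-0.001],"rotation":[0,0,0],"fingers":0.035},{"travel":[0.088,0.001,-0.001],"rotation":[0,0,0],"fingers":0.035},{"travel":[0.088,0.001,-0.001],"rotation":[0,0,0],"fingers":0.035}]'; python3 -m crank '[{"travel":[0.001,0,0],"rotation":[0,0,0],"fingers":0.035},{"travel":[0.002,0,0],"rotation":[0,0,0],"fingers":0.035}]'
```

```text
t: 13.5
tcp_pos: [0.6154, 0.0996, 0.0857]
tcp_rot: [[0.423, 0.046, 0.905], [-0.02, 0.999, -0.042], [-0.906, -0.0, 0.423]]
contact_force: [0.1, 0.0, -0.6]
width: 0.048
t: 13.7
tcp_pos: [0.6164, 0.0995, 0.085]
tcp_rot: [[0.424, 0.046, 0.905], [-0.02, 0.999, -0.042], [-0.906, -0.0, 0.424]]
contact_force: [-15.8, -0.8, 22.9]
width: 0.0479
```

```bash
python3 -m crank '[{"travel":[-0.002,0,0],"rotation":[0,0,0],"fingers":0.07},{"travel":[-0.002,0,0],"rotation":[0,0,0],"fingers":0.07},{"travel":[-0.002,0,0],"rotation":[0,0,0],"fingers":0.07},{"travel":[-0.002,0,0],"rotation":[0,0,0],"fingers":0.07},{"travel":[-0.04,0,0],"rotation":[0,0,0],"fingers":0.07},{"travel":[-0.09,0,0],"rotation":[0,0,0],"fingers":0.07},{"travel":[-0.12,0,0],"rotation":[0,0,0],"fingers":0.07},{"travel":[-0.12,0,0],"rotation":[0,0,0],"fingers":0.07}]'
python3 - <<'E'
from m import *
c=cap('top');P=cloud(c);print('blue',*rect(P,box(c,P,(.607,.1),.045,.06,.14)))
print('body',*rect(P,box(c,P,(.428,.217),.05,.025,.04)))
st();tgt((428,216.5,130),-20.4)
cap('side','s3.png')
E
```

```text
t: 14.5
tcp_pos: [0.5661, 0.1022, 0.198]
tcp_rot: [[0.429, 0.046, 0.902], [-0.019, 0.999, -0.042], [-0.903, 0.001, 0.43]]
contact_force: [1.0, 0.2, -1.1]
width: 0.0701
blue [611.3  98.9] [47.9 53.2] 22.5 mean [611.3  99.2] z [0.0784 0.0973 0.1029] n 277m.py:10: RuntimeWarning: Mean of empty slice.
  return np.array(r[0]).round(1),np.array(r[1]).round(1),round(r[2],1),'mean',(p.mean(0)*1000).round(1),'z',np.percentile(z,[5,50,95]).round(4),'n',len(p)
  ret = um.true_divide(
Traceback (most recent call last):
  File "m.py", line 10, in rect
    return np.array(r[0]).round(1),np.array(r[1]).round(1),round(r[2],1),'mean',(p.mean(0)*1000).round(1),'z',np.percentile(z,[5,50,95]).round(4),'n',len(p)
                                                                                                              ~~~~~~~~~~~~~^^^^^^^^^^^^^
IndexError: index -1 is out of bounds for axis 0 with size 0
```

Run:
```python
from m import *
c=cap('side','s3.png');P=cloud(c)
m=(P[...,2]>.022)&(P[...,2]<.042)&(abs(P[...,0]-.43)<.12)&(P[...,1]>.13)&(P[...,1]<.32)
print(*rect(P,m));st()
```

```text
[426.9 211.4] [68.4 55.9] 70.3 mean [426.7 210.7] z [0.0226 0.0283 0.0327] n 241
t 14.6 p [565.7 101.9 194. ] F [ 0.4  0.3 -0.3] w 69.9 q [ 0.06  0.09 -0.48  0.56 -0.04  0.1 ]
```

View pics/s3.png

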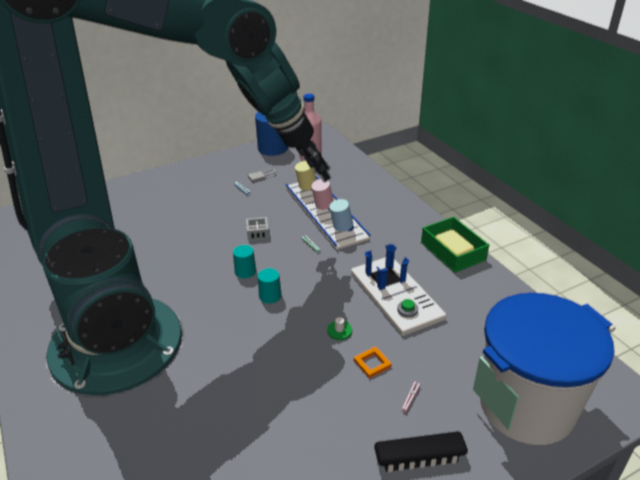

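Side view: all three cups sit on their pegs ((304,177), (321,194), (341,215)), and the filter body is unmoved at (257,228). It is only hidden by the arm in the top view.

Run:
```python
from m import *
tgt((428,216.5,130),-20.4)
```

```text
travel [-0.0028, 0.1081, -0.1566] rot [17.5, 25.0, -3.9]
```

```bash
python3 -m crank '[{"travel":[-0.02,0.03,-0.05],"rotation":[6,8,-1],"fingers":0.08},{"travel":[-0.0028,0.1081,-0.1566],"rotation":[17.5,25,-3.9],"fingers":0.08},{"travel":[-0.0028,0.1081,-0.1566],"rotation":[17.5,25,-3.9],"fingers":0.08},{"travel":[-0.0028,0.1081,-0.1566],"rotation":[17.5,25,-3.9],"fingers":0.08},{"travel":[-0.0028,0.1081,-0.1566],"rotation":[17.5,25,-3.9],"fingers":0.08},{"travel":[-0.0028,0.1081,-0.1566],"rotation":[17.5,25,-3.9],"fingers":0.08},{"travel":[-0.0028,0.1081,-0.1566],"rotation":[17.5,25,-3.9],"fingers":0.08}]'
python3 - <<'E'
from m import *
st();tgt((428,216.5,27),-20.4)
E
```

```text
t: 15.3
tcp_pos: [0.4285, 0.2161, 0.1296]
tcp_rot: [[-0.0, 0.349, 0.937], [-0.0, 0.937, -0.349], [-1.0, -0.0, -0.0]]
contact_force: [-0.0, 0.2, 0.3]
width: 0.0799
t 15.3 p [428.5 216.1 129.6] F [-0.   0.2  0.3] w 79.9 q [ 0.3   0.24 -0.36  0.97 -0.    0.65]
travel [0.1026, 0.0002, -0.0006] rot [-0.0, -0.0, 0.0]
```

```bash
python3 -m crank '[{"travel":[0.05,0,0],"rotation":[0,0,0],"fingers":0.08},{"travel":[0.085,0,-0.0005],"rotation":[0,0,0],"fingers":0.08},{"travel":[0.1,0,-0.0005],"rotation":[0,0,0],"fingers":0.08},{"travel":[0.1,0,-0.0005],"rotation":[0,0,0],"fingers":0.08},{"travel":[0.1,0,-0.0005],"rotation":[0,0,0],"fingers":0.045},{"travel":[0.1,0,-0.0005],"rotation":[0,0,0],"fingers":0.045},{"travel":[0.1,0,-0.0005],"rotation":[0,0,0],"fingers":0.045},{"travel":[0.1,0,-0.0005],"rotation":[0,0,0],"fingers":0.045},{"travel":[0.1,0,-0.0005],"rotation":[0,0,0],"fingers":0.045}]' 40
python3 - <<'E'
from m import *
st();tgt((428,216.5,150),-20.4)
E
```

```text
t: 16.2
tcp_pos: [0.4282, 0.2164, 0.03]
tcp_rot: [[0.001, 0.349, 0.937], [0.0, 0.937, -0.349], [-1.0, 0.0, 0.001]]
contact_force: [0.1, -1.0, 0.3]
width: 0.0449
t 16.2 p [428.2 216.4  30. ] F [ 0.1 -1.   0.3] w 44.9 q [ 0.3   0.34 -0.52  0.7  -0.    0.65]
travel [-0.12, 0.0001, -0.0002] rot [-0.0, 0.0, -0.0]
```

Run:
```python
from m import *
c=cap('side');f=c['frame'][150:300,180:360]
cv2.imwrite('pics/s4.png',cv2.resize(f,None,fx=4,fy=4,interpolation=3)[:,:,::-1])
```

```text
(no output)
```

View pics/s4.png

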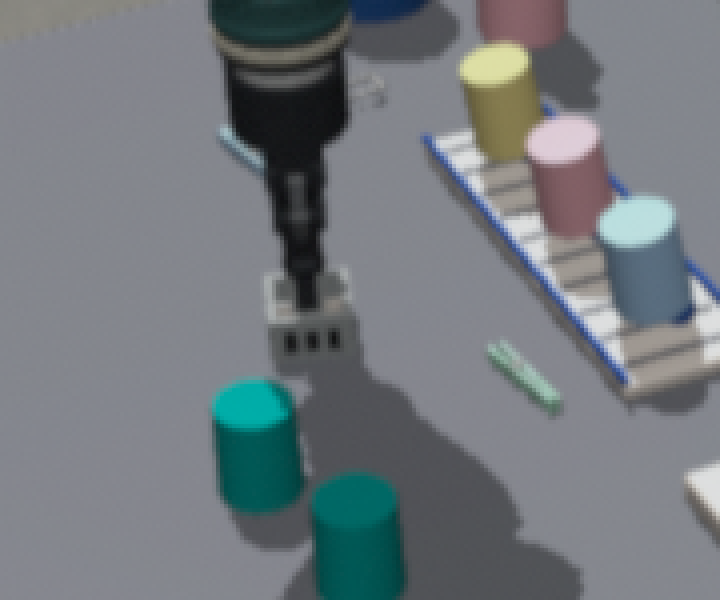

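The near finger seems to reach down behind the body's near wall (310,310), so it did not straddle the body. Measuring now.

Run:
```python
from m import *
c=L('side');P=cloud(c)
hsv=cv2.cvtColor(c['frame'],cv2.COLOR_RGB2HSV)
# crop px (265..360,270..370)/4 + (180,150)
m=np.zeros((480,640),bool);m[216:246,244:272]=True
m&=(P[...,2]>.005)&(P[...,2]<.04)&(P[...,1]>.1)&(P[...,1]<.3)
q=P[m]*1000;print(len(q),*rect(P,m))
print('top',*rect(P,m&(P[...,2]>.026)))
for r in range(216,246,3): print(r,[tuple((P[r,k]*1000).astype(int)) for k in range(246,272,4)])
```

```text
352 [426.4 211.2] [64.3 56.8] 72.1 mean [423.3 201.7] z [0.0071 0.0233 0.0331] n 352
top [427.  212.3] [62.1 55.9] 71.7 mean [424.9 205.7] z [0.0267 0.0302 0.0357] n 139
216 [(np.int64(433), np.int64(307), np.int64(-3)), (np.int64(443), np.int64(301), np.int64(-3)), (np.int64(406), np.int64(168), np.int64(90)), (np.int64(415), np.int64(164), np.int64(89)), (np.int64(470), np.int64(280), np.int64(0)), (np.int64(481), np.int64(276), np.int64(-1)), (np.int64(491), np.int64(273), np.int64(-3))]
219 [(np.int64(411), np.int64(246), np.int64(31)), (np.int64(422), np.int64(244), np.int64(28)), (np.int64(405), np.int64(167), np.int64(81)), (np.int64(421), np.int64(182), np.int64(67)), (np.int64(450), np.int64(230), np.int64(27)), (np.int64(459), np.int64(222), np.int64(29)), (np.int64(484), np.int64(258), np.int64(-1))]
222 [(np.int64(406), np.int64(235), np.int64(29)), (np.int64(419), np.int64(238), np.int64(23)), (np.int64(409), np.int64(182), np.int64(61)), (np.int64(419), np.int64(179), np.int64(60)), (np.int64(449), np.int64(229), np.int64(18)), (np.int64(453), np.int64(210), np.int64(28
[... 1628 characters left out ...]
(7)), (np.int64(448), np.int64(177), np.int64(2))]
240 [(np.int64(389), np.int64(200), np.int64(0)), (np.int64(398), np.int64(195), np.int64(0)), (np.int64(408), np.int64(193), np.int64(-2)), (np.int64(417), np.int64(186), np.int64(-1)), (np.int64(427), np.int64(185), np.int64(-4)), (np.int64(436), np.int64(178), np.int64(-3)), (np.int64(445), np.int64(172), np.int64(-2))]
243 [(np.int64(386), np.int64(194), np.int64(-4)), (np.int64(393), np.int64(184), np.int64(-1)), (np.int64(404), np.int64(183), np.int64(-4)), (np.int64(412), np.int64(176), np.int64(-2)), (np.int64(421), np.int64(170), np.int64(-1)), (np.int64(429), np.int64(162), np.int64(0)), (np.int64(439), np.int64(158), np.int64(0))]
```

```bash
python3 -m crank '[{"travel":[-0.03,0,0],"rotation":[0,0,0],"fingers":0.045},{"travel":[-0.06,0,0],"rotation":[0,0,0],"fingers":0.045},{"travel":[-0.06,0,0],"rotation":[0,0,0],"fingers":0.045},{"travel":[-0.06,0,0],"rotation":[0,0,0],"fingers":0.045}]' 40
python3 - <<'E'
from m import *
s=st();c=cap('side');P=cloud(c);f=c['frame'][150:250,200:320]
cv2.imwrite('pics/s5.png',cv2.resize(f,None,fx=5,fy=5,interpolation=3)[:,:,::-1])
T=(P-s['tcp_pos'])@s['tcp_rot']*1000
m=(abs(T[...,2])<25)&(abs(T[...,1])<75)&(T[...,0]>-60)&(P[...,2]>.045)
q=T[m];print(len(q),q.max(0),np.percentile(q[:,0],[50,90,98]))
h=np.argsort(-q[:,0])[:25];print(q[h].round(0).tolist())
E
```

```text
t: 16.65
tcp_pos: [0.4284, 0.2164, 0.0901]
tcp_rot: [[0.002, 0.349, 0.937], [0.0, 0.937, -0.349], [-1.0, 0.001, 0.001]]
contact_force: [-0.4, -0.3, -0.2]
width: 0.0453
t 16.65 p [428.4 216.4  90.1] F [-0.4 -0.3 -0.2] w 45.3 q [ 0.3   0.27 -0.43  0.87 -0.    0.65]
118 [ -5.07254676 -22.42061495  13.0811413 ] [-28.54123019 -11.60812798  -5.85684005]
[[-5.0, -29.0, -0.0], [-5.0, -28.0, -10.0], [-6.0, -29.0, -5.0], [-6.0, -32.0, 5.0], [-7.0, -30.0, -8.0], [-7.0, -26.0, -10.0], [-9.0, -32.0, 8.0], [-9.0, -28.0, 8.0], [-10.0, -35.0, -3.0], [-11.0, -30.0, 10.0], [-11.0, -34.0, 0.0], [-12.0, -35.0, 5.0], [-12.0, -34.0, -2.0], [-13.0, -41.0, 2.0], [-13.0, -37.0, 3.0], [-14.0, -37.0, -5.0], [-14.0, -36.0, -7.0], [-14.0, -33.0, 3.0], [-14.0, -30.0, 8.0], [-15.0, -34.0, -5.0], [-15.0, -27.0, 8.0], [-15.0, -34.0, -10.0], [-16.0, -36.0, -2.0], [-16.0, -32.0, -2.0], [-17.0, -39.0, 5.0]]
```

View pics/s5.png

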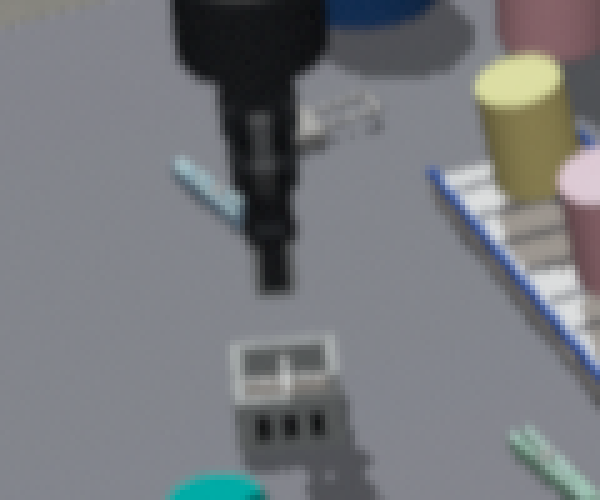

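Finger tips end about 4 mm behind the reported TCP at this opening (expected 25 mm ahead), so I closed just above the body; it hasn't moved. I'll go lower, in steps, watching the force.

```bash
python3 -m crank '[{"travel":[0,0,0],"rotation":[0,0,0],"fingers":0.08},{"travel":[0,0,0],"rotation":[0,0,0],"fingers":0.08},{"travel":[0,0,0],"rotation":[0,0,0],"fingers":0.08},{"travel":[0.03,0,0],"rotation":[0,0,0],"fingers":0.08},{"travel":[0.05,0,0],"rotation":[0,0,0],"fingers":0.08},{"travel":[0.06,0,0],"rotation":[0,0,0],"fingers":0.08},{"travel":[0.065,0,0],"rotation":[0,0,0],"fingers":0.08},{"travel":[0.065,0,0],"rotation":[0,0,0],"fingers":0.08}]' 40;  python3 -m crank '[{"travel":[0.004,0,0],"rotation":[0,0,0],"fingers":0.08},{"travel":[0.007,0,0],"rotation":[0,0,0],"fingers":0.08},{"travel":[0.01,0,0],"rotation":[0,0,0],"fingers":0.08},{"travel":[0.01,0,0],"rotation":[0,0,0],"fingers":0.08}]'
```

```text
t: 17.5
tcp_pos: [0.4279, 0.2163, 0.0243]
tcp_rot: [[-0.0, 0.349, 0.937], [-0.0, 0.937, -0.349], [-1.0, -0.0, -0.0]]
contact_force: [-0.2, 0.3, -0.3]
width: 0.0802
t: 17.9
tcp_pos: [0.4278, 0.2162, 0.0142]
tcp_rot: [[-0.001, 0.349, 0.937], [-0.0, 0.937, -0.349], [-1.0, -0.0, -0.0]]
contact_force: [0.1, 0.2, -0.9]
width: 0.0799
```

```bash
python3 -m crank '[{"travel":[0.003,0,0],"rotation":[0,0,0],"fingers":0.08},{"travel":[0.003,0,0],"rotation":[0,0,0],"fingers":0.045},{"travel":[0.003,0,0],"rotation":[0,0,0],"fingers":0.045},{"travel":[0.003,0,0],"rotation":[0,0,0],"fingers":0.045},{"travel":[0.003,0,0],"rotation":[0,0,0],"fingers":0.045},{"travel":[0.003,0,0],"rotation":[0,0,0],"fingers":0.045},{"travel":[0.003,0,0],"rotation":[0,0,0],"fingers":0.045}]' 40;python3 - <<'E'
from m import *
st();tgt((428,216.5,140),-20.4)
E
```

```text
t: 18.6
tcp_pos: [0.4277, 0.2162, 0.0114]
tcp_rot: [[-0.0, 0.349, 0.937], [-0.0, 0.937, -0.349], [-1.0, -0.0, -0.0]]
contact_force: [-1.6, -0.2, 6.0]
width: 0.055
t 18.6 p [427.7 216.2  11.4] F [-1.6 -0.2  6. ] w 55.0 q [ 0.3   0.36 -0.55  0.65 -0.    0.65]
travel [-0.1286, 0.0003, 0.0001] rot [-0.0, -0.0, 0.0]
```

```bash
python3 -m crank '[{"travel":[-0.04,0,0],"rotation":[0,0,0],"fingers":0.045},{"travel":[-0.09,0,0],"rotation":[0,0,0],"fingers":0.045},{"travel":[-0.14,0,0],"rotation":[0,0,0],"fingers":0.045},{"travel":[-0.14,0,0],"rotation":[0,0,0],"fingers":0.045},{"travel":[-0.14,0,0],"rotation":[0,0,0],"fingers":0.045}]';python3 - <<'E'
from m import *
st();tgt((612,-118,140),-2.3)
E
```

```text
t: 19.1
tcp_pos: [0.4283, 0.2164, 0.152]
tcp_rot: [[0.001, 0.349, 0.937], [0.0, 0.937, -0.349], [-1.0, 0.001, 0.001]]
contact_force: [0.4, -0.2, -1.4]
width: 0.0549
t 19.1 p [428.3 216.4 152. ] F [ 0.4 -0.2 -1.4] w 54.9 q [ 0.3   0.22 -0.31  1.03 -0.    0.65]
travel [0.0121, -0.2493, 0.2889] rot [-18.1, 0.1, -0.0]
```

```bash
python3 -m crank '[{"travel":[0.01,-0.2493,0.2889],"rotation":[-18.1,0,0],"fingers":0.045},{"travel":[0.01,-0.2493,0.2889],"rotation":[-18.1,0,0],"fingers":0.045},{"travel":[0.01,-0.2493,0.2889],"rotation":[-18.1,0,0],"fingers":0.045},{"travel":[0.01,-0.2493,0.2889],"rotation":[-18.1,0,0],"fingers":0.045},{"travel":[0.01,-0.2493,0.2889],"rotation":[-18.1,0,0],"fingers":0.045},{"travel":[0.01,-0.2493,0.2889],"rotation":[-18.1,0,0],"fingers":0.045},{"travel":[0.01,-0.2493,0.2889],"rotation":[-18.1,0,0],"fingers":0.045},{"travel":[0.01,-0.2493,0.2889],"rotation":[-18.1,0,0],"fingers":0.045},{"travel":[0.01,-0.2493,0.2889],"rotation":[-18.1,0,0],"fingers":0.045},{"travel":[0.01,-0.2493,0.2889],"rotation":[-18.1,0,0],"fingers":0.045},{"travel":[0.01,-0.2493,0.2889],"rotation":[-18.1,0,0],"fingers":0.045},{"travel":[0.01,-0.2493,0.2889],"rotation":[-18.1,0,0],"fingers":0.045}]';python3 - <<'E'
from m import *
st();tgt((612,-118,95),-2.3)
c=cap('side');f=c['frame'][200:340,320:470]
cv2.imwrite('pics/s6.png',cv2.resize(f,None,fx=4,fy=4,interpolation=3)[:,:,::-1])
E
```

```text
t: 20.3
tcp_pos: [0.6114, -0.1169, 0.1418]
tcp_rot: [[0.001, 0.039, 0.999], [0.001, 0.999, -0.039], [-1.0, 0.001, 0.001]]
contact_force: [0.6, -0.1, -0.3]
width: 0.055
t 20.3 p [ 611.4 -116.9  141.8] F [ 0.6 -0.1 -0.3] w 55.0 q [-0.32  0.46  0.03  1.14  0.   -0.28]
travel [0.0468, -0.0011, 0.0006] rot [0.0, 0.0, -0.0]
```

View pics/s6.png

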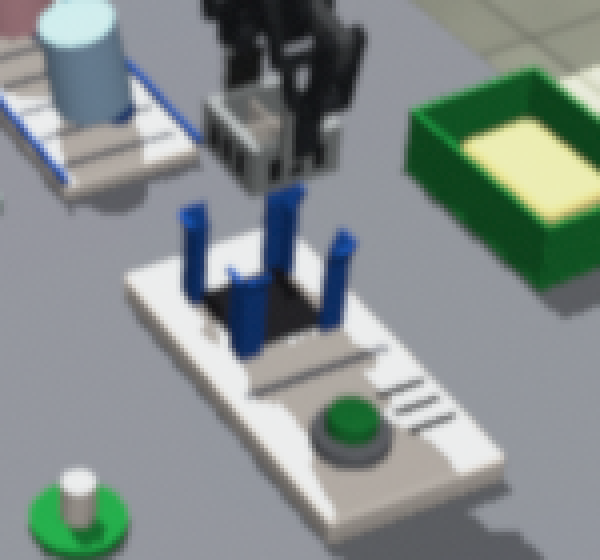

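Body held level above the pocket, clear of the posts (picture (270,135) above posts (265,250)). Lowering.

```bash
python3 -m crank '[{"travel":[0.03,-0.001,0.0005],"rotation":[0,0,0],"fingers":0.045},{"travel":[0.05,-0.001,0.0005],"rotation":[0,0,0],"fingers":0.045},{"travel":[0.07,-0.001,0.0005],"rotation":[0,0,0],"fingers":0.045},{"travel":[0.085,-0.001,0.0005],"rotation":[0,0,0],"fingers":0.045},{"travel":[0.095,-0.001,0.0005],"rotation":[0,0,0],"fingers":0.045},{"travel":[0.095,-0.001,0.0005],"rotation":[0,0,0],"fingers":0.045}]'; python3 -m crank '[{"travel":[0.007,0,0],"rotation":[0,0,0],"fingers":0.045},{"travel":[0.012,0,0],"rotation":[0,0,0],"fingers":0.045},{"travel":[0.014,0,0],"rotation":[0,0,0],"fingers":0.045},{"travel":[0.014,0,0],"rotation":[0,0,0],"fingers":0.045}]'
```

```text
t: 20.95
tcp_pos: [0.6123, -0.1194, 0.0468]
tcp_rot: [[0.002, 0.04, 0.999], [-0.004, 0.999, -0.04], [-1.0, -0.004, 0.002]]
contact_force: [1.2, -13.7, -5.3]
width: 0.0555
t: 21.35
tcp_pos: [0.6125, -0.1197, 0.033]
tcp_rot: [[0.002, 0.04, 0.999], [-0.005, 0.999, -0.04], [-1.0, -0.005, 0.002]]
contact_force: [0.5, -6.8, -1.1]
width: 0.0549
```

```bash
python3 -m crank '[{"travel":[0.002,-0.001,0],"rotation":[0,0,0],"fingers":0.045},{"travel":[0.003,-0.001,0],"rotation":[0,0,0],"fingers":0.045},{"travel":[0.003,-0.001,0],"rotation":[0,0,0],"fingers":0.045}]'
```

```text
t: 21.65
tcp_pos: [0.6129, -0.1202, 0.0308]
tcp_rot: [[0.004, 0.039, 0.999], [-0.005, 0.999, -0.039], [-1.0, -0.005, 0.004]]
contact_force: [-0.7, 1.1, 8.1]
width: 0.0549
```

```bash
python3 -m crank '[{"travel":[0,0,0],"rotation":[0,0,0],"fingers":0.075},{"travel":[0,0,0],"rotation":[0,0,0],"fingers":0.075},{"travel":[0,0,0],"rotation":[0,0,0],"fingers":0.075},{"travel":[-0.001,0,0],"rotation":[0,0,0],"fingers":0.075},{"travel":[-0.05,0,0],"rotation":[0,0,0],"fingers":0.075},{"travel":[-0.1,0,0],"rotation":[0,0,0],"fingers":0.075},{"travel":[-0.13,0,0],"rotation":[0,0,0],"fingers":0.075},{"travel":[-0.13,0,0],"rotation":[0,0,0],"fingers":0.075}]';python3 - <<'E'
from m import *
st()
c=cap('top');O=((5,120,80),(25,255,255))
print('spacer',blob(c,(426,243),.012,O,35));P=cloud(c);print(*rect(P,box(c,P,(.45,-.315),.045,.007,.02)))
tgt((450,-315,100),0)
s=cap('side');Q=cloud(s);hsv=cv2.cvtColor(s['frame'],cv2.COLOR_RGB2HSV);m=(abs(Q[...,0]-.612)<.05)&(abs(Q[...,1]+.12)<.05)&(Q[...,2]>.035)&(Q[...,2]<.07)&(hsv[...,1]<60);print('bodytop side',*rect(Q,m))
f=s['frame'][200:400,300:480]
cv2.imwrite('pics/s7.png',cv2.resize(f,None,fx=3,fy=3,interpolation=3)[:,:,::-1])
E
```

```text
t: 22.45
tcp_pos: [0.6143, -0.12, 0.1652]
tcp_rot: [[0.01, 0.039, 0.999], [-0.008, 0.999, -0.039], [-1.0, -0.007, 0.01]]
contact_force: [0.2, 0.5, -0.8]
width: 0.075
t 22.45 p [ 614.3 -120.   165.2] F [ 0.2  0.5 -0.8] w 75.0 q [-0.32  0.45  0.07  1.18 -0.   -0.28]
spacer (array([ 451.4, -315.1]), array([54., 56.]), 3.9, 'cen', array([ 451.4, -314.9]))
[ 443.7 -311.2] [77.7 66.5] 4.5 mean [ 450.3 -314.7] z [0.0075 0.0113 0.0165] n 214
travel [0.0627, -0.2011, -0.1561] rot [-2.3, 0.4, 0.4]
bodytop side [ 611.7 -120.1] [66.4 76.9] 81.5 mean [ 616.7 -118.9] z [0.0363 0.0471 0.053 ] n 371
```

View pics/s7.png

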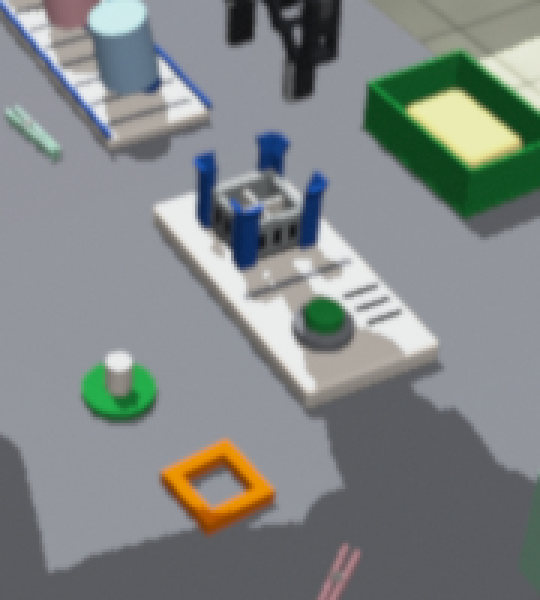

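Body sits level between the four posts (260,205). Spacer in place (218,485), disc (120,385).

```bash
python3 -m crank '[{"travel":[0.02,-0.2011,-0.1561],"rotation":[-5.8,0.4,0.4],"fingers":0.075},{"travel":[0.02,-0.2011,-0.1561],"rotation":[-5.8,0.4,0.4],"fingers":0.075},{"travel":[0.04,-0.2011,-0.1561],"rotation":[-5.8,0.4,0.4],"fingers":0.075},{"travel":[0.0627,-0.2011,-0.1561],"rotation":[-5.8,0.4,0.4],"fingers":0.075},{"travel":[0.0627,-0.2011,-0.1561],"rotation":[-5.8,0.4,0.4],"fingers":0.075},{"travel":[0.0627,-0.2011,-0.1561],"rotation":[-5.8,0.4,0.4],"fingers":0.075},{"travel":[0.0627,-0.2011,-0.1561],"rotation":[-5.8,0.4,0.4],"fingers":0.075},{"travel":[0.0627,-0.2011,-0.1561],"rotation":[-5.8,0.4,0.4],"fingers":0.075}]';python3 - <<'E'
from m import *
st();tgt((451,-315,1),3.5)
E
```

```text
t: 23.35
tcp_pos: [0.4491, -0.3141, 0.0981]
tcp_rot: [[-0.003, -0.062, 0.998], [0.002, 0.998, 0.062], [-1.0, 0.002, -0.003]]
contact_force: [0.0, 0.4, 1.6]
width: 0.0747
t 23.35 p [ 449.1 -314.1   98.1] F [0.  0.4 1.6] w 74.7 q [-0.76  0.38 -0.24  0.95 -0.   -0.82]
travel [0.0971, -0.0012, 0.0021] rot [0.0, -0.2, -0.1]
```

```bash
python3 -m crank '[{"travel":[0.04,-0.001,0.002],"rotation":[0,-0.2,-0.1],"fingers":0.075},{"travel":[0.075,-0.001,0.002],"rotation":[0,-0.2,-0.1],"fingers":0.075},{"travel":[0.09,-0.001,0.002],"rotation":[0,-0.2,-0.1],"fingers":0.075},{"travel":[0.09,-0.001,0.002],"rotation":[0,-0.2,-0.1],"fingers":0.075}]'; python3 -m crank '[{"travel":[0.004,0,0],"rotation":[0,0,0],"fingers":0.075},{"travel":[0.006,0,0],"rotation":[0,0,0],"fingers":0.075},{"travel":[0.007,0,0],"rotation":[0,0,0],"fingers":0.075}]'
```

```text
t: 23.75
tcp_pos: [0.451, -0.3128, 0.0065]
tcp_rot: [[-0.002, -0.064, 0.998], [0.003, 0.998, 0.064], [-1.0, 0.003, -0.002]]
contact_force: [-0.6, 0.4, 0.2]
width: 0.0749
t: 24.05
tcp_pos: [0.4515, -0.3128, 0.0001]
tcp_rot: [[-0.001, -0.064, 0.998], [0.002, 0.998, 0.064], [-1.0, 0.002, -0.001]]
contact_force: [0.4, -0.4, -0.6]
width: 0.0755
```

```bash
python3 -m crank '[{"travel":[0,0,0],"rotation":[0,0,0],"fingers":0.046},{"travel":[0,0,0],"rotation":[0,0,0],"fingers":0.046},{"travel":[0,0,0],"rotation":[0,0,0],"fingers":0.046},{"travel":[0,0,0],"rotation":[0,0,0],"fingers":0.046},{"travel":[0,0,0],"rotation":[0,0,0],"fingers":0.046}]' 40
```

```text
t: 24.55
tcp_pos: [0.452, -0.3132, 0.0012]
tcp_rot: [[0.001, -0.064, 0.998], [0.001, 0.998, 0.064], [-1.0, 0.001, 0.001]]
contact_force: [-1.5, 2.6, 11.4]
width: 0.0541
```

```bash
python3 -m crank '[{"travel":[-0.04,0,0],"rotation":[0,0,0],"fingers":0.046},{"travel":[-0.09,0,0],"rotation":[0,0,0],"fingers":0.046},{"travel":[-0.13,0,0],"rotation":[0,0,0],"fingers":0.046},{"travel":[-0.13,0,0],"rotation":[0,0,0],"fingers":0.046},{"travel":[-0.13,0,0],"rotation":[0,0,0],"fingers":0.046}]';python3 - <<'E'
from m import *
st();tgt((613,-120,125),-2.3)
c=cap('side');f=c['frame'][260:400,290:440]
cv2.imwrite('pics/s8.png',cv2.resize(f,None,fx=4,fy=4,interpolation=3)[:,:,::-1])
E
```

```text
t: 25.05
tcp_pos: [0.4522, -0.3136, 0.1319]
tcp_rot: [[0.002, -0.064, 0.998], [-0.0, 0.998, 0.064], [-1.0, -0.0, 0.002]]
contact_force: [0.2, -0.3, -1.1]
width: 0.0539
t 25.05 p [ 452.2 -313.6  131.9] F [ 0.2 -0.3 -1.1] w 53.9 q [-0.76  0.35 -0.18  1.03  0.   -0.82]
travel [0.0072, 0.183, 0.1728] rot [6.0, 0.1, 0.0]
```

View pics/s8.png

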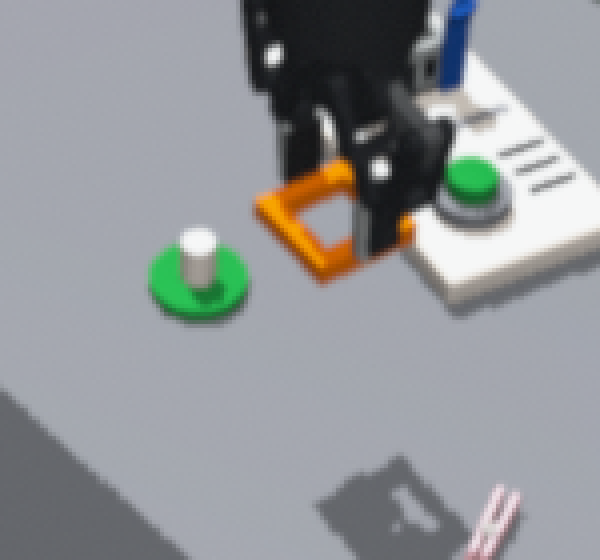

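Spacer held level (335,220). Carrying it over the pocket.

```bash
python3 -m crank '[{"travel":[0,0.183,0.1728],"rotation":[6,0,0],"fingers":0.046},{"travel":[0,0.183,0.1728],"rotation":[6,0,0],"fingers":0.046},{"travel":[0,0.183,0.1728],"rotation":[6,0,0],"fingers":0.046},{"travel":[0,0.183,0.1728],"rotation":[6,0,0],"fingers":0.046},{"travel":[0,0.183,0.1728],"rotation":[6,0,0],"fingers":0.046},{"travel":[0.0072,0.183,0.1728],"rotation":[6,0,0],"fingers":0.046},{"travel":[0.0072,0.183,0.1728],"rotation":[6,0,0],"fingers":0.046},{"travel":[0.0072,0.183,0.1728],"rotation":[6,0,0],"fingers":0.046}]';python3 - <<'E'
from m import *
st();tgt((613,-120,60),-2.3)
E
```

```text
t: 25.9
tcp_pos: [0.6114, -0.1199, 0.1229]
tcp_rot: [[-0.002, 0.041, 0.999], [0.002, 0.999, -0.041], [-1.0, 0.002, -0.002]]
contact_force: [-0.2, -0.2, -0.2]
width: 0.0538
t 25.9 p [ 611.4 -119.9  122.9] F [-0.2 -0.2 -0.2] w 53.8 q [-0.32  0.48  0.    1.1   0.   -0.28]
travel [0.0629, -0.0001, 0.0018] rot [-0.1, -0.1, -0.1]
```

```bash
python3 -m crank '[{"travel":[0.025,0,0.0018],"rotation":[0,0,0],"fingers":0.046},{"travel":[0.04,0,0.0018],"rotation":[0,0,0],"fingers":0.046},{"travel":[0.05,0,0.0018],"rotation":[0,0,0],"fingers":0.046},{"travel":[0.058,0,0.0018],"rotation":[0,0,0],"fingers":0.046},{"travel":[0.064,0,0.0018],"rotation":[0,0,0],"fingers":0.046},{"travel":[0.064,0,0.0018],"rotation":[0,0,0],"fingers":0.046}]'; python3 -m crank '[{"travel":[0.003,0,0],"rotation":[0,0,0],"fingers":0.046},{"travel":[0.005,0,0],"rotation":[0,0,0],"fingers":0.046},{"travel":[0.006,0,0],"rotation":[0,0,0],"fingers":0.046}]'
```

```text
t: 26.5
tcp_pos: [0.6127, -0.1201, 0.0585]
tcp_rot: [[-0.003, 0.042, 0.999], [0.002, 0.999, -0.042], [-1.0, 0.002, -0.003]]
contact_force: [0.3, -0.4, -1.2]
width: 0.0538
t: 26.8
tcp_pos: [0.6129, -0.1202, 0.0532]
tcp_rot: [[-0.002, 0.042, 0.999], [0.002, 0.999, -0.042], [-1.0, 0.002, -0.002]]
contact_force: [-5.6, 0.1, 16.9]
width: 0.0537
```

```bash
python3 -m crank '[{"travel":[0,0,0],"rotation":[0,0,0],"fingers":0.072},{"travel":[0,0,0],"rotation":[0,0,0],"fingers":0.072},{"travel":[0,0,0],"rotation":[0,0,0],"fingers":0.072},{"travel":[-0.001,0,0],"rotation":[0,0,0],"fingers":0.072},{"travel":[-0.05,0,0],"rotation":[0,0,0],"fingers":0.072},{"travel":[-0.1,0,0],"rotation":[0,0,0],"fingers":0.04},{"travel":[-0.1,0,0],"rotation":[0,0,0],"fingers":0.04}]';python3 - <<'E'
from m import *
st()
c=cap('top');G=((40,90,50),(80,255,255))
print('disc',blob(c,(388,246),.008,G,30));P=cloud(c);print('knob',*rect(P,box(c,P,(.44,-.203),.03,.025,.045)))
tgt((440,-202.5,80),0)
s=cap('side');Q=cloud(s);O=((5,120,80),(25,255,255));m=box(s,Q,(.612,-.12),.05,.04,.08,O);print('spacer side',*rect(Q,m))
k=box(s,Q,(.44,-.203),.03,.025,.045);print('knob side',*rect(Q,k))
E
```

```text
t: 27.5
tcp_pos: [0.6156, -0.1211, 0.1596]
tcp_rot: [[0.007, 0.042, 0.999], [-0.001, 0.999, -0.042], [-1.0, -0.001, 0.007]]
contact_force: [-0.6, 0.1, 0.3]
width: 0.0439
t 27.5 p [ 615.6 -121.1  159.6] F [-0.6  0.1  0.3] w 43.9 q [-0.32  0.46  0.07  1.18  0.   -0.28]
disc (array([ 432.1, -223.9]), array([ 4.7, 18.8]), 71.4, 'cen', array([ 432.7, -224.2]))m.py:10: RuntimeWarning: Mean of empty slice.
  return np.array(r[0]).round(1),np.array(r[1]).round(1),round(r[2],1),'mean',(p.mean(0)*1000).round(1),'z',np.percentile(z,[5,50,95]).round(4),'n',len(p)
  ret = um.true_divide(
Traceback (most recent call last):
  File "m.py", line 10, in rect
    return np.array(r[0]).round(1),np.array(r[1]).round(1),round(r[2],1),'mean',(p.mean(0)*1000).round(1),'z',np.percentile(z,[5,50,95]).round(4),'n',len(p)
                                                                                                              ~~~~~~~~~~~~~^^^^^^^^^^^^^
IndexError: index -1 is out of bounds for axis 0 with size 0
```

Run:
```python
from m import *
s=cap('side');Q=cloud(s);O=((5,120,80),(25,255,255));m=box(s,Q,(.612,-.12),.05,.04,.08,O);print('spacer side',m.sum(), *rect(Q,m))
G=((40,90,50),(80,255,255))
print('disc side',blob(s,(340,328),.008,G,35))
k=box(s,Q,(.44,-.203),.06,.025,.045);print('knob side',k.sum());print(*rect(Q,k))
st();tgt((440,-202.5,80),0)
```

```text
spacer side 330 [ 611.6 -121.1] [63.  61.7] 86.0 mean [ 614.5 -119.9] z [0.0522 0.0618 0.0659] n 330
disc side (array([ 436.2, -208.8]), array([53.9, 52.3]), 59.4, 'cen', array([ 434.9, -212.5]))
knob side 68
[ 437.  -207.4] [20.6 17.2] 60.2 mean [ 437.  -208.4] z [0.0256 0.0322 0.0358] n 68
t 27.6 p [ 613.7 -120.5  154.2] F [-0.  -0.9 -0.6] w 40.1 q [-0.32  0.46  0.06  1.17  0.   -0.28]
travel [0.074, -0.0892, -0.1702] rot [-2.4, 0.0, -0.1]
```

```bash
python3 -m crank '[{"travel":[0.02,-0.0892,-0.1702],"rotation":[-2.4,0,0],"fingers":0.04},{"travel":[0.02,-0.0892,-0.1702],"rotation":[-2.4,0,0],"fingers":0.04},{"travel":[0.04,-0.0892,-0.1702],"rotation":[-2.4,0,0],"fingers":0.04},{"travel":[0.074,-0.0892,-0.1702],"rotation":[-2.4,0,0],"fingers":0.04},{"travel":[0.074,-0.0892,-0.1702],"rotation":[-2.4,0,0],"fingers":0.04},{"travel":[0.074,-0.0892,-0.1702],"rotation":[-2.4,0,0],"fingers":0.04},{"travel":[0.074,-0.0892,-0.1702],"rotation":[-2.4,0,0],"fingers":0.04}]';python3 - <<'E'
from m import *
st();tgt((439.5,-202.5,20),0)
c=cap('side');f=c['frame'][260:380,280:430]
cv2.imwrite('pics/s9.png',cv2.resize(f,None,fx=4,fy=4,interpolation=3)[:,:,::-1])
E
```

```text
t: 28.3
tcp_pos: [0.44, -0.2023, 0.0798]
tcp_rot: [[-0.0, 0.0, 1.0], [0.002, 1.0, -0.0], [-1.0, 0.002, -0.0]]
contact_force: [0.3, 0.1, -0.4]
width: 0.0399
t 28.3 p [ 440.  -202.3   79.8] F [ 0.3  0.1 -0.4] w 39.9 q [-0.6   0.29 -0.43  0.85  0.   -0.6 ]
travel [0.0598, -0.0003, -0.0005] rot [-0.0, -0.0, -0.1]
```

View pics/s9.png

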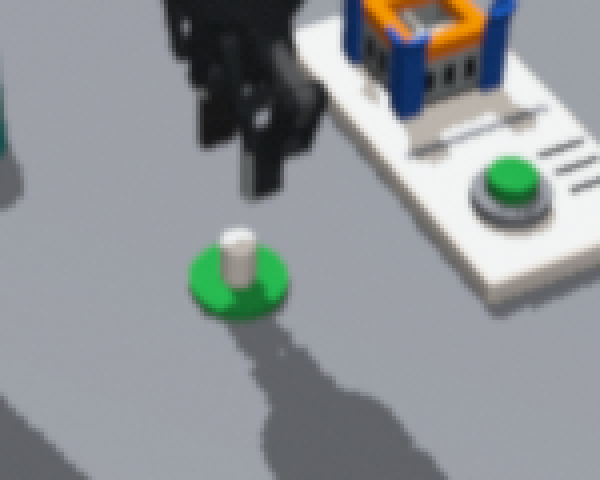

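Fingers (215,130)/(262,180) straddle the knob (238,245); the spacer lies flat in the pocket at the top. Descending.

```bash
python3 -m crank '[{"travel":[0.035,0,-0.0005],"rotation":[0,0,0],"fingers":0.04},{"travel":[0.055,0,-0.0005],"rotation":[0,0,0],"fingers":0.04},{"travel":[0.062,0,-0.0005],"rotation":[0,0,0],"fingers":0.04},{"travel":[0.062,0,-0.0005],"rotation":[0,0,0],"fingers":0.04},{"travel":[0.062,0,-0.0005],"rotation":[0,0,0],"fingers":0.008},{"travel":[0.062,0,-0.0005],"rotation":[0,0,0],"fingers":0.008},{"travel":[0.062,0,-0.0005],"rotation":[0,0,0],"fingers":0.008},{"travel":[0.062,0,-0.0005],"rotation":[0,0,0],"fingers":0.008},{"travel":[0.062,0,-0.0005],"rotation":[0,0,0],"fingers":0.008},{"travel":[0.062,0,-0.0005],"rotation":[0,0,0],"fingers":0.008}]' 40;python3 - <<'E'
from m import *
st();tgt((440,-202.5,130),0)
E
```

```text
t: 29.35
tcp_pos: [0.4411, -0.2027, 0.0194]
tcp_rot: [[0.003, -0.001, 1.0], [0.0, 1.0, 0.001], [-1.0, 0.0, 0.003]]
contact_force: [-0.7, 1.3, 6.2]
width: 0.0178
t 29.35 p [ 441.1 -202.7   19.4] F [-0.7  1.3  6.2] w 17.8 q [-0.6   0.36 -0.53  0.68  0.   -0.6 ]
travel [-0.1106, 0.0002, -0.0008] rot [0.0, 0.2, -0.0]
```

```bash
python3 -m crank '[{"travel":[-0.04,0,0],"rotation":[0,0,0],"fingers":0.008},{"travel":[-0.09,0,0],"rotation":[0,0,0],"fingers":0.008},{"travel":[-0.13,0,0],"rotation":[0,0,0],"fingers":0.008},{"travel":[-0.13,0,0],"rotation":[0,0,0],"fingers":0.008},{"travel":[-0.13,0,0],"rotation":[0,0,0],"fingers":0.008}]';python3 - <<'E'
from m import *
st();tgt((614,-120,140),0)
E
```

```text
t: 29.85
tcp_pos: [0.4412, -0.203, 0.1505]
tcp_rot: [[0.005, -0.001, 1.0], [-0.001, 1.0, 0.001], [-1.0, -0.001, 0.005]]
contact_force: [-0.6, 0.8, -1.5]
width: 0.0177
t 29.85 p [ 441.2 -203.   150.5] F [-0.6  0.8 -1.5] w 17.7 q [-0.6   0.23 -0.31  1.03  0.   -0.6 ]
travel [0.0112, 0.0829, 0.1728] rot [0.0, 0.3, 0.1]
```

```bash
python3 -m crank '[{"travel":[0,0.0829,0.1728],"rotation":[0,0,0],"fingers":0.008},{"travel":[0,0.0829,0.1728],"rotation":[0,0,0],"fingers":0.008},{"travel":[0,0.0829,0.1728],"rotation":[0,0,0],"fingers":0.008},{"travel":[0,0.0829,0.1728],"rotation":[0,0,0],"fingers":0.008},{"travel":[0.01,0.0829,0.1728],"rotation":[0,0.3,0],"fingers":0.008},{"travel":[0.01,0.0829,0.1728],"rotation":[0,0.3,0],"fingers":0.008},{"travel":[0.01,0.0829,0.1728],"rotation":[0,0.3,0],"fingers":0.008}]';python3 - <<'E'
from m import *
st();tgt((614,-120,86),0)
c=cap('side');f=c['frame'][200:330,320:470]
cv2.imwrite('pics/s10.png',cv2.resize(f,None,fx=4,fy=4,interpolation=3)[:,:,::-1])
E
```

```text
t: 30.55
tcp_pos: [0.6127, -0.1201, 0.1403]
tcp_rot: [[-0.003, -0.0, 1.0], [-0.001, 1.0, 0.0], [-1.0, -0.001, -0.003]]
contact_force: [-0.9, 0.4, -0.6]
width: 0.0179
t 30.55 p [ 612.7 -120.1  140.3] F [-0.9  0.4 -0.6] w 17.9 q [-0.32  0.47  0.04  1.14 -0.   -0.32]
travel [0.0543, 0.0002, 0.0014] rot [0.0, -0.1, 0.0]
```

View pics/s10.png

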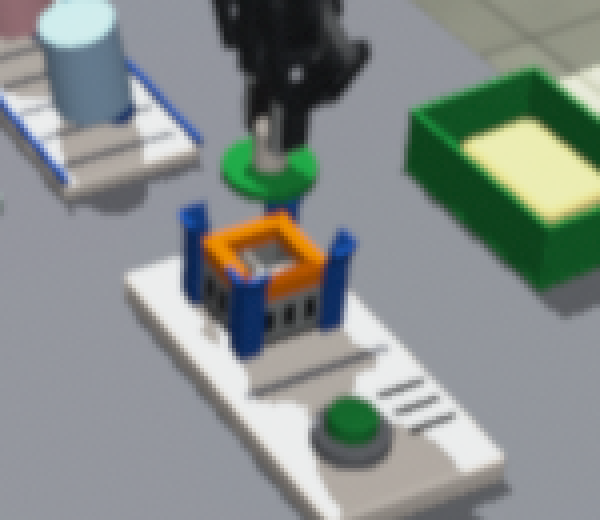

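Disc held level (270,168), straight above the spacer (265,245). Lowering.

```bash
python3 -m crank '[{"travel":[0.025,0,0.0012],"rotation":[0,0,0],"fingers":0.008},{"travel":[0.038,0,0.0012],"rotation":[0,0,0],"fingers":0.008},{"travel":[0.046,0,0.0012],"rotation":[0,0,0],"fingers":0.008},{"travel":[0.052,0,0.0012],"rotation":[0,0,0],"fingers":0.008},{"travel":[0.052,0,0.0012],"rotation":[0,0,0],"fingers":0.008}]'; python3 -m crank '[{"travel":[0.002,0,0],"rotation":[0,0,0],"fingers":0.008},{"travel":[0.004,0,0],"rotation":[0,0,0],"fingers":0.008},{"travel":[0.005,0,0],"rotation":[0,0,0],"fingers":0.008}]'
```

```text
t: 31.1
tcp_pos: [0.6136, -0.1207, 0.0889]
tcp_rot: [[-0.002, 0.001, 1.0], [-0.001, 1.0, -0.001], [-1.0, -0.001, -0.002]]
contact_force: [-0.4, -0.5, 0.9]
width: 0.0175
t: 31.4
tcp_pos: [0.6137, -0.1208, 0.084]
tcp_rot: [[-0.001, 0.001, 1.0], [-0.001, 1.0, -0.001], [-1.0, -0.001, -0.001]]
contact_force: [-0.3, 0.2, -1.2]
width: 0.0174
```

```bash
python3 -m crank '[{"travel":[0.001,0,0],"rotation":[0,0,0],"fingers":0.008},{"travel":[0.002,0,0],"rotation":[0,0,0],"fingers":0.008},{"travel":[0.002,0,0],"rotation":[0,0,0],"fingers":0.008}]'
```

```text
t: 31.7
tcp_pos: [0.6138, -0.1208, 0.0834]
tcp_rot: [[-0.0, 0.001, 1.0], [-0.002, 1.0, -0.001], [-1.0, -0.002, -0.0]]
contact_force: [-6.1, 0.8, 15.0]
width: 0.0174
```

```bash
python3 -m crank '[{"travel":[0,0,0],"rotation":[0,0,0],"fingers":0.04},{"travel":[0,0,0],"rotation":[0,0,0],"fingers":0.04},{"travel":[0,0,0],"rotation":[0,0,0],"fingers":0.04},{"travel":[-0.03,0,0],"rotation":[0,0,0],"fingers":0.04},{"travel":[-0.06,0,0],"rotation":[0,0,0],"fingers":0.04},{"travel":[-0.06,0,0],"rotation":[0,0,0],"fingers":0.02}]';python3 - <<'E'
from m import *
st();tgt((450,-240,180),0);tgt((592,-239,110),0)
E
```

```text
t: 32.3
tcp_pos: [0.6155, -0.1212, 0.1469]
tcp_rot: [[0.005, 0.001, 1.0], [-0.003, 1.0, -0.001], [-1.0, -0.003, 0.005]]
contact_force: [0.8, -0.2, -0.3]
width: 0.0265
t 32.3 p [ 615.5 -121.2  146.9] F [ 0.8 -0.2 -0.3] w 26.5 q [-0.32  0.47  0.05  1.15 -0.   -0.32]
travel [-0.0335, -0.119, -0.1652] rot [-0.0, 0.3, 0.2]
travel [0.0372, -0.1177, -0.0236] rot [-0.0, 0.3, 0.2]
```

Run:
```python
from m import *
s=cap('side');Q=cloud(s);G=((40,90,50),(80,255,255));O=((5,120,80),(25,255,255))
m=box(s,Q,(.612,-.12),.04,.05,.09,G);q=Q[m]*1000;print('disc',*rect(Q,m))
A=np.c_[q[:,:2],np.ones(len(q))];h=q[:,2]>67;k=np.linalg.lstsq(A[h],q[h,2],rcond=None)[0];print('plane tilt',k[:2].round(3),h.sum())
m=box(s,Q,(.612,-.12),.04,.05,.09,O);print('sp',*rect(Q,m))
m=box(s,Q,(.592,-.239),.025,.03,.06,G);print('btn',*rect(Q,m))
f=s['frame'][140:340,280:480]
cv2.imwrite('pics/s11.png',cv2.resize(f,None,fx=3,fy=3,interpolation=3)[:,:,::-1])
```

```text
disc [ 611.8 -122.2] [59.3 54.7] 72.5 mean [ 608.5 -126.1] z [0.0677 0.0712 0.0743] n 217
plane tilt [ 0.001 -0.01 ] 210
sp [ 603.1 -129.9] [38.2 72.4] 45.0 mean [ 606.6 -132.6] z [0.0531 0.0613 0.0662] n 116
btn [ 588.3 -243.9] [28.  26.4] 30.7 mean [ 588.4 -244.4] z [0.0358 0.0422 0.0453] n 121
```

View pics/s11.png

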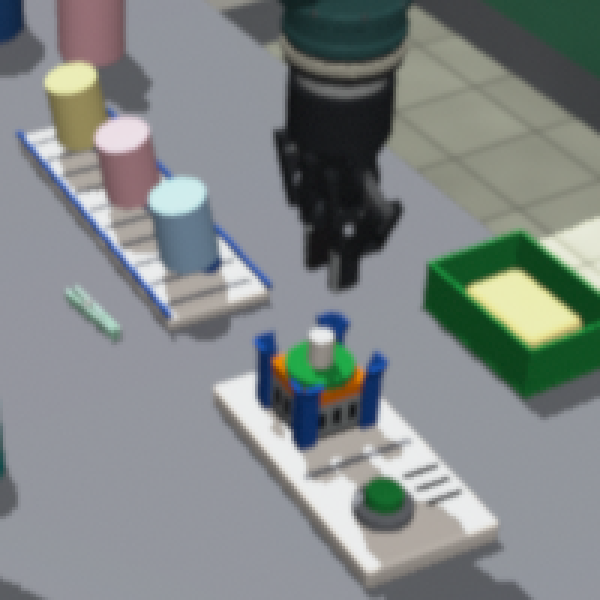

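Stack complete and level (disc top 71 mm, expected 72), all three cups hung. Now the button, its top at about z = 44 mm.

```bash
python3 -m crank '[{"travel":[0,-0.1177,-0.0236],"rotation":[0,0.3,0],"fingers":0},{"travel":[0,-0.1177,-0.0236],"rotation":[0,0.3,0],"fingers":0},{"travel":[0,-0.1177,-0.0236],"rotation":[0,0.3,0],"fingers":0},{"travel":[0.04,-0.1177,-0.0236],"rotation":[0,0.3,0],"fingers":0},{"travel":[0.07,-0.1177,-0.0236],"rotation":[0,0.3,0],"fingers":0},{"travel":[0.077,-0.1177,-0.0236],"rotation":[0,0.3,0],"fingers":0},{"travel":[0.077,-0.1177,-0.0236],"rotation":[0,0.3,0],"fingers":0}]';python3 - <<'E'
from m import *
st();tgt((592,-239,60),0)
E
```

```text
t: 33.05
tcp_pos: [0.5906, -0.2384, 0.067]
tcp_rot: [[-0.005, 0.0, 1.0], [-0.001, 1.0, -0.0], [-1.0, -0.001, -0.005]]
contact_force: [-0.2, 1.3, 0.3]
width: -0.0
t 33.05 p [ 590.6 -238.4   67. ] F [-0.2  1.3  0.3] w -0.0 q [-0.51  0.54 -0.05  0.99 -0.   -0.51]
travel [0.007, -0.0006, 0.0014] rot [-0.0, -0.3, 0.1]
```

```bash
python3 -m crank '[{"travel":[0.008,0,0.001],"rotation":[0,0,0],"fingers":0},{"travel":[0.014,0,0.001],"rotation":[0,0,0],"fingers":0},{"travel":[0.018,0,0.001],"rotation":[0,0,0],"fingers":0},{"travel":[0.018,0,0.001],"rotation":[0,0,0],"fingers":0}]';python3 -m crank '[{"travel":[0.003,0,0],"rotation":[0,0,0],"fingers":0},{"travel":[0.005,0,0],"rotation":[0,0,0],"fingers":0},{"travel":[0.005,0,0],"rotation":[0,0,0],"fingers":0}]'
```

```text
t: 33.45
tcp_pos: [0.5914, -0.2383, 0.0488]
tcp_rot: [[-0.005, 0.0, 1.0], [-0.001, 1.0, -0.0], [-1.0, -0.001, -0.005]]
contact_force: [0.1, -0.1, 0.4]
width: -0.0003
t: 33.75
tcp_pos: [0.5913, -0.2383, 0.0436]
tcp_rot: [[-0.005, 0.0, 1.0], [-0.001, 1.0, -0.0], [-1.0, -0.001, -0.005]]
contact_force: [-0.3, 0.1, -0.2]
width: 0.0001
```

```bash
python3 -m crank '[{"travel":[0.003,0,0],"rotation":[0,0,0],"fingers":0},{"travel":[0.004,0,0],"rotation":[0,0,0],"fingers":0},{"travel":[0.004,0,0],"rotation":[0,0,0],"fingers":0}]';python3 -m crank '[{"travel":[0.002,0,0],"rotation":[0,0,0],"fingers":0},{"travel":[0.004,0,0],"rotation":[0,0,0],"fingers":0},{"travel":[0.004,0,0],"rotation":[0,0,0],"fingers":0}]'
```

```text
t: 34.05
tcp_pos: [0.5913, -0.2383, 0.0395]
tcp_rot: [[-0.005, 0.0, 1.0], [-0.001, 1.0, -0.0], [-1.0, -0.001, -0.005]]
contact_force: [-0.1, 0.7, 0.6]
width: -0.0001
t: 34.35
tcp_pos: [0.5913, -0.2383, 0.0354]
tcp_rot: [[-0.005, 0.0, 1.0], [-0.001, 1.0, -0.0], [-1.0, -0.001, -0.005]]
contact_force: [0.6, 0.6, 3.1]
width: 0.0001
```

```bash
python3 -m crank '[{"travel":[0.002,0,0],"rotation":[0,0,0],"fingers":0},{"travel":[0.003,0,0],"rotation":[0,0,0],"fingers":0},{"travel":[0.003,0,0],"rotation":[0,0,0],"fingers":0}]';python3 -m crank '[{"travel":[0.002,0,0],"rotation":[0,0,0],"fingers":0},{"travel":[0.003,0,0],"rotation":[0,0,0],"fingers":0},{"travel":[0.003,0,0],"rotation":[0,0,0],"fingers":0}]'
```

```text
t: 34.65
tcp_pos: [0.5914, -0.2383, 0.0323]
tcp_rot: [[-0.005, 0.0, 1.0], [-0.001, 1.0, -0.0], [-1.0, -0.001, -0.005]]
contact_force: [-0.9, 0.7, 3.9]
width: 0.0001
t: 34.95
tcp_pos: [0.5915, -0.2384, 0.0314]
tcp_rot: [[-0.004, 0.0, 1.0], [-0.002, 1.0, -0.0], [-1.0, -0.002, -0.004]]
contact_force: [-9.3, 3.7, 30.7]
width: -0.0003
```

Bottomed out (31 N against the stop). Retreating and checking.

```bash
python3 -m crank '[{"travel":[-0.04,0,0],"rotation":[0,0,0],"fingers":0},{"travel":[-0.09,0,0],"rotation":[0,0,0],"fingers":0},{"travel":[-0.14,0,0],"rotation":[0,0,0],"fingers":0},{"travel":[-0.17,0,-0.05],"rotation":[0,0,0],"fingers":0},{"travel":[-0.17,-0.03,-0.1],"rotation":[0,0,0],"fingers":0},{"travel":[-0.17,-0.06,-0.15],"rotation":[0,0,0],"fingers":0},{"travel":[-0.17,-0.1,-0.18],"rotation":[0,0,0],"fingers":0},{"travel":[-0.17,-0.14,-0.18],"rotation":[0,0,0],"fingers":0},{"travel":[-0.17,-0.14,-0.18],"rotation":[0,0,0],"fingers":0}]'
python3 - <<'E'
from m import *
st()
c=cap('top');P=cloud(c);s=cap('side');Q=cloud(s);G=((40,90,50),(80,255,255))
for n,w in(('yel',(.612,.32)),('pink',(.607,.21)),('blue',(.602,.1))):
    m=box(c,P,w,.045,.06,.14);q=P[m]*1000;print(n,(q.mean(0)).round(1),np.percentile(q[:,2],98).round(1))
m=box(s,Q,(.592,-.239),.025,.03,.06,G);print('btn side',m.sum(),np.percentile(Q[m][:,2],[50,90]) if m.any() else '')
for a,X,n in((c,P,'top'),(s,Q,'side')):
    m=box(a,X,(.612,-.12),.035,.05,.09,G);q=X[m]*1000;print(n,'disc',len(q),q.mean(0).round(1) if len(q) else '')
f=np.vstack([cv2.resize(c['frame'][140:300,140:540],(800,320)),cv2.resize(s['frame'][130:400,160:610],(466,280)) [:, :].copy().repeat(1,0) if 0 else cv2.copyMakeBorder(cv2.resize(s['frame'][130:400,160:610],(466,280)),0,0,0,334,0)])
cv2.imwrite('pics/fin.png',f[:,:,::-1])
E
```

```text
t: 35.85
tcp_pos: [0.4102, -0.3819, 0.2022]
tcp_rot: [[-0.004, 0.004, 1.0], [-0.003, 1.0, -0.004], [-1.0, -0.003, -0.004]]
contact_force: [0.4, 0.8, -0.2]
width: -0.0004
t 35.85 p [ 410.2 -381.9  202.2] F [ 0.4  0.8 -0.2] w -0.4 q [-0.89  0.33 -0.01  1.22 -0.01 -0.89]
yel [623.2 316.9  93.4] 104.5
pink [616.9 208.1  95. ] 104.6
blue [611.4  99.2  95.5] 105.3
btn side 122 [0.04247513 0.04499757]
top disc 196 [ 609.3 -117.7   71.7]
side disc 0
```

View pics/fin.png

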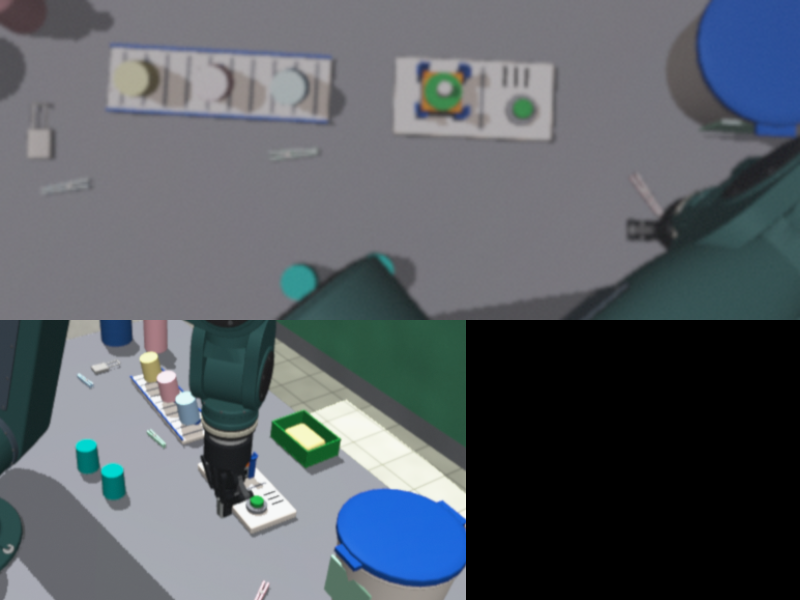

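Top view: three hung cups (133,78), (210,83), (288,87), stack in the pocket (443,92), look-alikes and bystanders unmoved. Button is back up at its original height.

```bash
python3 -c "
from station import job
print(job.sign_off())"
```

```text
the job is handed in; nothing more can be done
None
```

The drying station is loaded, and I handed the job in at about 36 s on the robot's clock.

- **Cups:** yellow, pink and sky-blue are on pegs 1, 2 and 3, each pushed on until the closed end met the tip. Their top edges read 104.5 to 105.3 mm, against about 105 mm expected for a cup fully home.
- **Stack:** the filter body, spacer and disc are in the pocket in that order. The disc is level, with its top at about 71.5 mm (72 mm expected).
- **Start button:** it was pressed last, against its stop (about 31 N). Afterwards it read the same height as before the press.
- **Everything else:** the turquoise look-alikes and the other bystanders I could see in the last pictures have not moved. The brush was out of the frame and most of one look-alike was behind the arm in the top view.

**Disagreements with expectations:**
- **Fingertips:** they stood roughly 4 mm behind the reported tool point, not 25 mm ahead. My first try at the filter body closed just above it without moving it, and I regripped lower.
- **Pocket position:** the pocket lay about 2 mm off my first estimate. The body rubbed a post lightly on the way in (about 14 N) before seating.
- **Final disc check:** in the last side view the arm hid the disc, so the final check of it comes from the top camera only. A side view just before the press showed it level and seated.

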